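# File the tested clamp by its peak reading, then zero the tester

### The job

The clamp block still lying on the sloping proof tester has just been tested, and the dial's pointer shows the peak load: if the pointer stands past the steel limit lug the block goes into the tray with the carrying hoop, if it stopped short of the lug it goes into the plain tray. Set it down (do not drop it) flat on that tray's floor beside the block already there, and only once it has been let go turn the dial's reset knob back, anticlockwise, fully to its zero stop. Leave the blocks already in the trays and the other things on the table where they are.

Things in the scene. Friction and masses are not known exactly. Their poses are not given: they have to be found in the camera images.
- clamp_centre (a point): Centre of the tested block, a brass-coloured bar 110 x 38 x 38 mm, 0.3 to 0.54 kg; own x along its length. At the start its own z is the panel's normal: it lies across the sloping panel, length level, its lower long side against a steel ledge (8 mm thick, 12 mm proud of the panel). Grip it across the 38 mm between its upper and lower long sides, square to the panel.
- dial_centre (a point): Dial centre, on the surface of the tester's fixed aluminium panel. z: the panel's outward normal, leaning 35 degrees from vertical towards the robot; x up the slope; y level, left seen facing it. Panel x -130 to +55, y -75 to +75 mm; lower edge 60, upper edge 167 mm above the table. Dial bezel radius 50 mm, 4 mm proud. The tested block's centre starts at x -95, y within 12 of 0, z 19 mm.
- limit_lug (a point): Outer face of the dark steel limit lug (8 x 14 mm, 9 mm proud of the panel), which is fixed just outside the dial's rim, almost at the dial's top, 53 mm from the dial centre, in the direction of pointer reading 1.5 rad.
- peak_knob (a joint): Pointer and reset knob in one (the pointer is fixed to the knob), rad: 0 = zero stop, pointer to the panel's +y (left); grows clockwise seen facing the panel, 1.57 = pointer up the slope, 2.9 = other stop. The limit lug is at 1.5: more is past it, less is short of it. Starts at 0.6 to 2.4. Slight friction (0.03 N m); it stays where it is left.
- knob_grip (a point): On the knob's axis, 23.5 mm off the panel, at the height to grip; turns with the knob: y along the pointer, z the panel's outward normal. The black grip is a bar 36 mm long (along the pointer), 12 mm wide, from 10.5 to 32.5 mm off the panel, on a round skirt of 19 mm radius.
- pointer_tip (a point): Tip of the black pointer, 40 mm from the knob's axis, 7.5 mm off the panel.
- plain_tray: Plain open steel tray without a hoop, fixed to the table; origin at the centre of its underside. Inside 150 mm (its x) by 200 mm (its y); floor 4 mm above its underside, rim 14 mm above its underside, walls 5 mm thick. For blocks whose reading stopped short of the lug.
- hoop_tray: The same tray with a round steel carrying hoop, fixed to the table; origin at the centre of its underside. The hoop is an upright bar loop of 8 mm thickness just outside the wall at x = +84 mm, from y = -60 to +60 mm, 74 mm high. For blocks whose reading is past the lug.
- old_plain_centre (a point): Centre of an earlier, loose block of the same kind (110 x 38 x 38 mm, x along its length) lying flat in the plain tray; it must stay where it is.
- old_hoop_centre (a point): Centre of an earlier, loose block of the same kind (110 x 38 x 38 mm, x along its length) lying flat in the hoop tray; it must stay where it is.
- copper_block: Bystander: copper block with a stub pipe, 70 x 85 x 91 mm, loose; origin at the centre of its underside.
- white_timer: Bystander: small white timer, 70 x 50 x 19 mm, loose; origin at the centre of its underside.
- screwdriver: Bystander: small screwdriver, 150 x 18 x 19 mm, loose, lying along its x; origin at the middle of its underside.
There are look-alikes about, which are no part of the job. Leave any green or orange look-alike of the part that bears clamp_centre alone.

How it is judged (in metres and radians):
On the way, in this order (a step that is already met when the one before it is completed fails the run):
1. With the pointer not yet turned back, the block lies flat and let go in the tray that its reading calls for (linear speed of clamp below 0.02 m/s and contact force between the fingers and clamp below 0.05 N and distance of pointer_tip from where it was at the start of the episode below 0.006 m and ((value of joint peak_knob above 1.38 rad and x of clamp_centre in the frame of hoop_tray between -0.075 and 0.075 m and y of clamp_centre in the frame of hoop_tray between -0.1 and 0.1 m and z of clamp_centre in the frame of hoop_tray between 0.018 and 0.027 m and angle between clamp_centre's own x axis and vertical between 1.47 and 1.67 rad) or (value of joint peak_knob below 1.62 rad and x of clamp_centre in the frame of plain_tray between -0.075 and 0.075 m and y of clamp_centre in the frame of plain_tray between -0.1 and 0.1 m and z of clamp_centre in the frame of plain_tray between 0.018 and 0.027 m and angle between clamp_centre's own x axis and vertical between 1.47 and 1.67 rad))), for 0.2 s.
2. The reset knob is back at its zero stop (value of joint peak_knob below 0.08 rad), for 0.2 s.
At the end, for the whole second after the job is handed in: Block flat on the floor of the right tray (centre inside it, 18-27 mm above its underside, length level within 0.1 rad), let go, at rest: hoop tray if the pointer began past the lug, plain tray if short (within 0.12 rad of the lug: either). Knob under 0.08 rad (linear speed of clamp below 0.02 m/s and contact force between the fingers and clamp below 0.05 N and value of joint peak_knob below 0.08 rad and ((distance of pointer_tip from where it was at the start of the episode above 0.0509 m and x of clamp_centre in the frame of hoop_tray between -0.075 and 0.075 m and y of clamp_centre in the frame of hoop_tray between -0.1 and 0.1 m and z of clamp_centre in the frame of hoop_tray between 0.018 and 0.027 m and angle between clamp_centre's own x axis and vertical between 1.47 and 1.67 rad) or (distance of pointer_tip from where it was at the start of the episode below 0.0579 m and x of clamp_centre in the frame of plain_tray between -0.075 and 0.075 m and y of clamp_centre in the frame of plain_tray between -0.1 and 0.1 m and z of clamp_centre in the frame of plain_tray between 0.018 and 0.027 m and angle between clamp_centre's own x axis and vertical between 1.47 and 1.67 rad))); the robot touches nothing.
It fails at once if the block is dropped (falls free at more than 0.5 m/s) (contact force between anything else and clamp below 0.05 N and linear speed of clamp above 0.5 m/s).
It fails at once if a block already in a tray is shifted by more than 12 mm (distance of old_plain_centre from where it was at the start of the episode above 0.012 m).
It fails at once if a block already in a tray is shifted by more than 12 mm (distance of old_hoop_centre from where it was at the start of the episode above 0.012 m).
It fails at once if a bystander (copper block, timer, screwdriver) is shifted by more than 20 mm (distance of any of copper_block, white_timer, screwdriver from where it was at the start of the episode above 0.02 m).
It also fails if it takes over 72 s, if anything falls off the work surface, if the arm or the gripper's body presses on something with over 40 N, if the wrist force passes 120 N, or if a joint passes its speed limit or range.

### The arm

A 6-joint arm with a two-finger parallel gripper is mounted at the origin on the work surface; the furniture and walls round the work are solid. World frame = base frame: x ahead of the robot, y to its left, z up, the work surface at z = 0. Lengths are in mm, angles in rad, forces in N, time in s.
With the tool pointing down it reaches from about 350 to 875 mm from the base axis. Payload 4.2 kg.
Tool frame: the origin (TCP) lies between the finger pads; the fingertips stand 25 mm ahead of it and the grasp point (between the pads) lies 6 mm ahead of it; z points along the fingers, y is the line along which they close (so a half turn about z gives the same grasp; the last joint's range is limited). The gripper opens to 85 mm and grips with 20 to 120 N. Pads are 22 mm wide; open, the fingers measure 114 mm over their backs; the gripper's body (76 mm by 85 mm) begins 54 mm behind the grasp point. The pads swing forward as they close: fully open they stand 13 mm farther back than shut.
Start: joints at [-0.941, 0.385, 0.008, 0, -1.194, -0.259], TCP at [226.49, -582.496, 256.312] pointing down, gripper open.
Joint ranges: [-3.14, 3.14], [-1.21, 2.06], [-1.07, 1.41], [-3.16, 2.05], [-2.99, -0.16], [-3.1, 3.1]. Speed limits (rad/s): [2.79, 2.79, 3.14, 3.14, 3.14, 3.14].

### API

Orientations are given as a unit quaternion [x, y, z, w].
In Python, from bench import read_state, get_image, job_done gives the robot as it stands.
- The arm moves only by the tool play_rows, never from a script. Its argument "series" is a list of rows, each a list of 6 numbers: the shift along the world's x, y, z in mm, then the turn, a rotation vector about the world's x, y, z in units of 6 degrees (1.0 is 6 degrees). A call has 1 to 20 rows; each row shifts and turns the commanded pose from where the row before left it; what a row does not reach is not made up. A row lasts 1/12 s, in which the tool goes at most 41.7 mm and 7.16 degrees, less where a joint would pass 70% of its speed; a pose out of reach is approached as far as the arm can. A call is refused whole if a number of a shift passes 41.7 or a number of a turn 1, either way. A call with a gripper value outside its range is refused whole. "gripper" is the opening, from 0 (shut) to 1 (fully open), set as the call begins (left out, the last holds). The fingers move at their own pace and stop on an object; the grip force is fixed at half the most. Time passes only in rows, so rows that do not move let the fingers close. It gives the time, the measured TCP pose, the force, the opening and the grip force at its end, in the units of the state.
- read_state(): the state, without advancing time (a new reading comes with each control period).
- get_image(name): name is "scene" or "top" or "wrist"; returns a dict with "image" (384x512x3 uint8, red, green, blue), "fx", "fy", "cx", "cy" (pixels), "dist_coeffs" ([k1, k2, p1, p2, k3] as OpenCV has them; the pictures are not rectified), "eye" and "rotation" of the camera in the world. Camera axes: x right, y down, z forward; pixel columns grow to the right and rows downward; lengths in mm; the calibration is good to about 2 mm. A picture is of the moment at which its call begins. There is no depth.
- job_done(): hands the job in; it is judged then, once.
The state is a dict: "clock": time; "joints": joint angles; "joint_vel": joint speeds; "joint_efforts": joint torques, N m; "position": TCP position; "ee_rot": TCP orientation; "contact_force": force on the tool from outside, world axes, zero at the start; "wrist_torque": the same for the moment, N m; "gripper_width": finger opening in mm; "grasp_force": force on a finger pad.
Only numpy, scipy, OpenCV 4.12 (cv2) and the standard library are available. Lean on these libraries where they do the work, as an engineer would, in place of code of your own. Each camera call takes 0.05 s, during which the arm holds its last target. There are 200 camera calls.

## Working session

There is one attempt and no reset: what is moved stays moved. The work goes in short steps, Python scripts to look and compute and a tool call to move; the robot and the scene stay as the last step left them, time stands still between calls to the robot, and variables do not carry over. Pictures are saved under pics/ and viewed, at most 10 in all, crops included, and the job is handed in when it is done.

Besides the shell and the picture viewer there is one more tool, called after "Call:" as name(argument=value, ...), one argument or row to a line, values as JSON. play_rows: Moves the arm, as the interface text tells. Its arguments: {"type":"object","properties":{"series":{"type":"array","items":{"type":"array","items":{"type":"number"}}},"gripper":{"type":"number"}},"required":["series"]}

```bash
mkdir -p pics
cat > h.py <<'E'
import numpy as np, cv2, pickle
from bench import read_state, get_image, job_done
def snap(n,f):
    d=get_image(n); pickle.dump(d,open(f'pics/{f}.pkl','wb')); cv2.imwrite(f'pics/{f}.png',cv2.resize(d['image'][:,:,::-1],None,fx=1.5,fy=1.5,interpolation=cv2.INTER_CUBIC)); return d
def crop(f,x0,y0,x1,y1,s,o):
    d=pickle.load(open(f'pics/{f}.pkl','rb')); cv2.imwrite(f'pics/{o}.png',cv2.resize(d['image'][y0:y1,x0:x1,::-1],None,fx=s,fy=s,interpolation=cv2.INTER_CUBIC))
def KD(d): return np.array([[d['fx'],0,d['cx']],[0,d['fy'],d['cy']],[0,0,1.]]),np.array(d['dist_coeffs'],float)
def ray(f,uv):
    d=pickle.load(open(f'pics/{f}.pkl','rb')); K,D=KD(d)
    p=cv2.undistortPoints(np.array([[uv]],float),K,D)[0,0]
    v=np.array(d['rotation']).reshape(3,3)@np.array([p[0],p[1],1]); return np.array(d['eye'],float),v/np.linalg.norm(v)
def atz(f,uv,z):
    e,v=ray(f,uv); return e+v*(z-e[2])/v[2]
def tri(*obs):
    A=0;b=0
    R=[ray(*o) for o in obs]
    for e,v in R: P=np.eye(3)-np.outer(v,v);A=A+P;b=b+P@e
    X=np.linalg.solve(A,b); return X,[np.linalg.norm((np.eye(3)-np.outer(v,v))@(X-e)) for e,v in R]
def proj(f,X):
    d=pickle.load(open(f'pics/{f}.pkl','rb')); K,D=KD(d); R=np.array(d['rotation']).reshape(3,3).T
    return cv2.projectPoints(np.atleast_2d(X).astype(float),cv2.Rodrigues(R)[0],-R@np.array(d['eye'],float),K,D)[0][:,0]
E
python3 - <<'E'
from h import *
for n in ['scene','top']:
    d=snap(n,n); print(n,d['eye'],np.round(d['rotation'],3),d['fx'])
print(read_state())
E
```

```text
scene [  26.23566328 1048.38098635  714.54507122] [-0.21   0.82  -0.515  0.137] 404.79820342390803
top [ 462.28787671    3.45525909 1571.62503785] [-0.697  0.715 -0.038  0.04 ] 406.62093737465113
{'clock': 0.1, 'joints': array([-9.41399683e-01,  3.85472326e-01,  6.74305567e-03, -4.42541922e-04,
       -1.19401012e+00, -2.58618348e-01]), 'joint_vel': array([ 1.59909419e-03, -1.17186068e-03,  3.14002807e-03,  3.56670046e-03,
       -3.13778389e-06,  1.91998149e-04]), 'joint_efforts': array([ 2.10955095e-04, -3.93318486e+01,  1.88928455e+01,  4.19793025e+00,
       -2.60156878e-03,  1.06824390e-05]), 'position': array([ 226.31515072, -582.06558063,  255.32663249]), 'ee_rot': array([-1.84248721e-01,  9.82879150e-01,  9.65679003e-04, -2.31605903e-04]), 'contact_force': array([-0.89108802,  0.3602978 , -0.48781929]), 'wrist_torque': array([0.04602895, 0.00235188, 0.08573272]), 'grasp_force': 0.0, 'gripper_width': 85.35618965614283}
```

```bash
sed -i "s/np.array(d\['rotation'\]).reshape(3,3)/Rot.from_quat(d['rotation']).as_matrix()/; 1i from scipy.spatial.transform import Rotation as Rot" h.py; grep -n rotation h.py
```

```text
12:    v=Rot.from_quat(d['rotation']).as_matrix()@np.array([p[0],p[1],1]); return np.array(d['eye'],float),v/np.linalg.norm(v)
21:    d=pickle.load(open(f'pics/{f}.pkl','rb')); K,D=KD(d); R=Rot.from_quat(d['rotation']).as_matrix().T
```

View pics/scene.png

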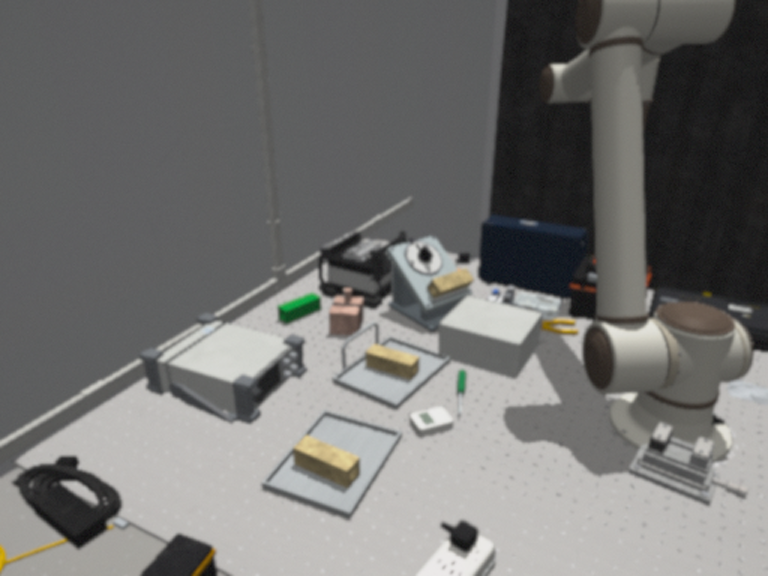

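View pics/top.png

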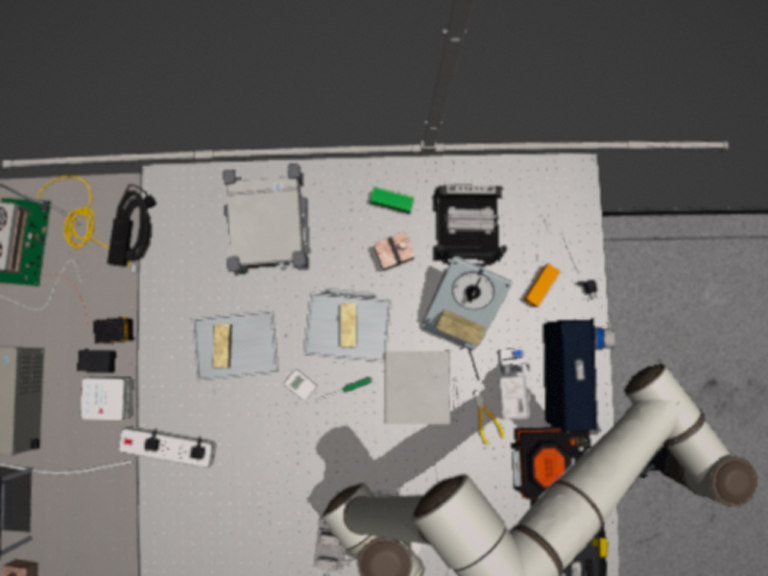

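Top view: tester at about (465,300), hoop tray (347,325), plain tray (236,345), a grey box (418,387) in front of the tester; a decoy green and orange block. Enlarged crops next.

Run:
```python
from h import *
for f in 'scene','top':
    crop(f,*( (250,150,326,230) if f=='scene' else (274,165,350,245)),5,'c_'+f)
a,b=[cv2.imread(f'pics/c_{f}.png') for f in('scene','top')]
cv2.imwrite('pics/cc.png',np.hstack([a,b]))
d=pickle.load(open('pics/top.pkl','rb'))['image'][180:270,120:280,::-1]
cv2.imwrite('pics/ct.png',cv2.resize(d,None,fx=5,fy=5,interpolation=cv2.INTER_CUBIC))
```

```text
(no output)
```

View pics/cc.png

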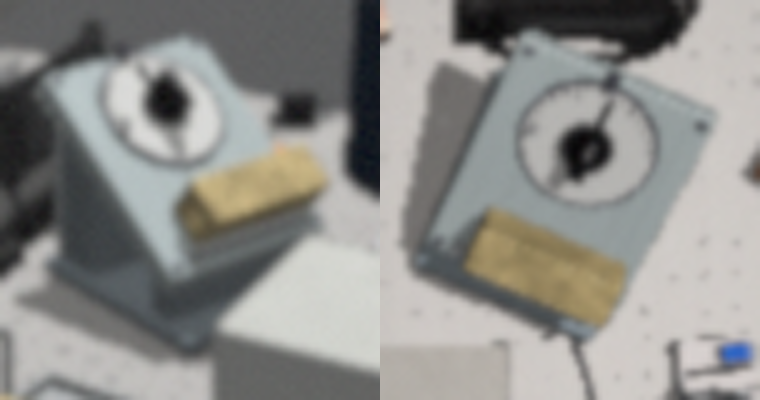

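View pics/ct.png

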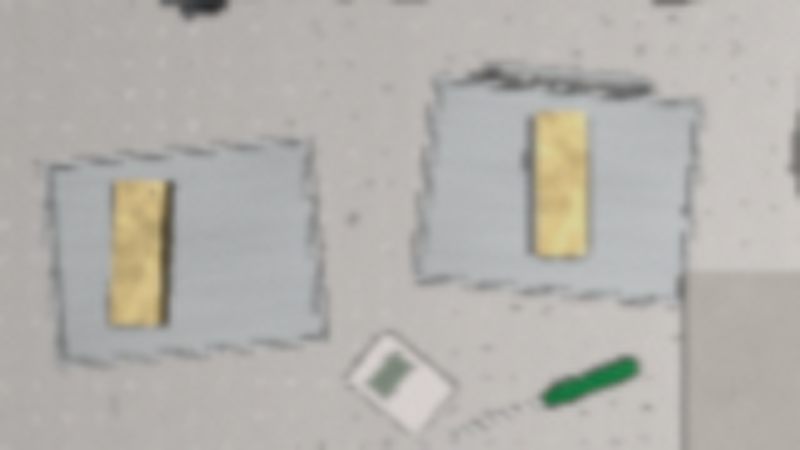

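The dial centre is at about scene crop (163,107) and top crop (588,143). The dark mark at top crop (612,80) may be pointer and/or lug, so it needs the wrist camera.

```bash
cat > m.py <<'E'
from h import *
T=lambda x,y:('top',(274+(x-380)/5-.4,165+y/5-.4)); S=lambda x,y:('scene',(250+x/5-.4,150+y/5-.4))
print('dial',tri(T(588,143),S(163,107)))
for n,p,z in [('UL',(525,32),167),('UR',(715,115),167),('LR',(590,338),60),('LL',(415,262),60)]: print(n,atz(*T(*p),z))
print('UL tri',tri(T(525,32),S(40,80))[0],'UR',tri(T(715,115),S(195,40)))
V=lambda x,y:('top',(120+x/5-.4,180+y/5-.4))
for n,l,z in [('plain',[(47,163),(308,140),(327,335),(64,360)],14),('hoop',[(438,75),(700,102),(682,300),(418,280)],14),
 ('oldp',[(112,181),(170,181),(167,326),(108,326)],42),('oldh',[(536,110),(590,110),(587,258),(531,258)],42),('box',[(685,270)],60),('hooptop',[(480,65),(650,85)],74)]:
    P=np.array([atz(*V(*p),z) for p in l]); print(n,P[:,:2].round().tolist(),P.mean(0).round(1))
# box top height: scene corners (1.5x): UL(440,323)...; top view corner
for t,s in [((386,351),(455,298)),((449,352),(545,310)),((450,424),(525,348)),((386,424),(440,332))]:
    print('box',tri(('top',(t[0]/1.5,t[1]/1.5)),('scene',(s[0]/1.5,s[1]/1.5))))
d=get_image('wrist'); st=read_state(); R=Rot.from_quat(st['ee_rot'])
print('cam in tool',R.inv().apply(np.array(d['eye'])-st['position']),(R.inv()*Rot.from_quat(d['rotation'])).as_matrix().round(3),d['fx'])
E
python3 m.py
```

```text
dial (array([ 596.49600513, -225.46194969,  142.99130371]), [np.float64(0.9725717032027636), np.float64(0.9725717032027822)])
UL [ 674.19918012 -180.39153263  167.        ]
UR [ 612.42226879 -311.20649239  167.        ]
LR [ 459.97951025 -233.90929712   60.        ]
LL [ 519.80817518 -105.78973674   60.        ]
UL tri [ 674.56112362 -180.49013967  165.6672357 ] UR (array([ 611.02385202, -312.44615554,  164.57540575]), [np.float64(1.7978452112733256), np.float64(1.7978452112733885)])
plain [[554.0, 476.0], [567.0, 272.0], [418.0, 259.0], [402.0, 462.0]] [485.3 367.1  14. ]
hoop [[615.0, 171.0], [589.0, -31.0], [438.0, -13.0], [458.0, 188.0]] [524.9  78.9  14. ]
oldp [[538.0, 417.0], [537.0, 372.0], [428.0, 375.0], [428.0, 420.0]] [482.6 396.2  42. ]
oldh [[584.0, 94.0], [583.0, 53.0], [472.0, 58.0], [473.0, 100.0]] [527.6  76.2  42. ]
box [[461.0, -15.0]] [460.8 -15.   60. ]
hooptop [[616.0, 133.0], [598.0, 7.0]] [606.6  70.2  74. ]
box (array([445.5659686 , -21.67162678, 153.06953445]), [np.float64(14.809375756768517), np.float64(14.809375756768546)])
box (array([ 368.25800053, -190.29338289,   75.48652894]), [np.float64(86.50109506861813), np.float64(86.50109506861817)])
box (array([ 288.83582185, -169.97366755,   -1.54944476]), [np.float64(20.401464767289724), np.float64(20.401464767289717)])
box (array([359.20343907,  21.20464345, 121.94277587]), [np.float64(77.61004948982536), np.float64(77.61004948982551)])
cam in tool [  64.36575065    0.46821066 -116.95232679] [[ 0.    -0.966 -0.26 ]
 [ 1.     0.     0.   ]
 [ 0.    -0.26   0.966]] 289.70346159632345
```

```bash
cat > g.py <<'E'
from h import *
def panel(psi=np.arctan2(-.424,.905),c=(602.5,-226.7,135.4)):
    a=np.radians(35); h=np.array([np.cos(psi),np.sin(psi),0]); x=h*np.cos(a)+[0,0,np.sin(a)]; z=-h*np.sin(a)+[0,0,np.cos(a)]
    return np.array(c),np.column_stack([x,np.cross(z,x),z])
def go(P,Rm):
    s=read_state(); r=(Rot.from_matrix(Rm)*Rot.from_quat(s['ee_rot']).inv()).as_rotvec(degrees=True)/6
    d=np.array(P)-s['position']; print('shift',d.round(1),'turn units',r.round(2),'at',s['position'].round(1),'j',np.round(s['joints'],2),'t',s['clock'],'F',s['contact_force'].round(1))
E
python3 - <<'E'
from g import *
for t,s in zip([(386,351),(449,352),(450,424),(386,424)],[(440,323),(462,298),(543,308),(520,352)]):
    print('box',tri(('top',(t[0]/1.5,t[1]/1.5)),('scene',(s[0]/1.5,s[1]/1.5))))
c,P=panel(); print(P.round(3))
Rm=np.column_stack([-P[:,1],-P[:,0],-P[:,2]])
go(c+P@[-45,0,130],Rm)
E
```

```text
box (array([459.05602865, -17.35304555,  91.43327909]), [np.float64(0.24196085149991478), np.float64(0.24196085149987706)])
box (array([ 459.58777592, -167.41852114,   85.59590187]), [np.float64(7.3365012761141), np.float64(7.336501276113997)])
box (array([ 280.93394608, -164.92286684,  103.86669139]), [np.float64(1.331805548049985), np.float64(1.3318055480501745)])
box (array([282.36551394, -12.95767398,  72.79029278]), [np.float64(0.41596950969524554), np.float64(0.4159695096952138)])
[[ 0.742  0.424 -0.519]
 [-0.348  0.906  0.243]
 [ 0.574 -0.     0.819]]
shift [275.3 402.7 -39.4] turn units [-4.38 -4.09  7.04] at [ 226.3 -582.2  255.5] j [-0.94  0.39  0.01 -0.   -1.19 -0.26] t 0.15 F [0.4 0.4 0.3]
```

Call:
play_rows(
  series=[
    [0,0,25,0,0,0],
    [0,0,25,0,0,0],
    [20,29,0,-0.31,-0.29,0.5],
    [20,29,0,-0.31,-0.29,0.5],
    [20,29,0,-0.31,-0.29,0.5],
    [20,29,0,-0.31,-0.29,0.5],
    [20,29,0,-0.31,-0.29,0.5],
    [20,29,0,-0.31,-0.29,0.5],
    [20,29,0,-0.31,-0.29,0.5],
    [20,29,0,-0.31,-0.29,0.5],
    [20,29,0,-0.31,-0.29,0.5],
    [20,29,0,-0.31,-0.29,0.5],
    [20,29,0,-0.31,-0.29,0.5],
    [20,29,0,-0.31,-0.29,0.5],
    [18,27,0,-0.31,-0.29,0.5],
    [18,28,0,-0.31,-0.29,0.5],
    [0,0,-30,0,0,0],
    [0,0,-30,0,0,0],
    [0,0,-29,0,0,0],
    [0,0,0,0,0,0],
  ],
  gripper=0.75,
)

```text
clock: 1.82
position: [504.1, -183.0, 251.2]
ee_rot: [-0.51, 0.808, -0.255, 0.152]
contact_force: [-0.9, -1.6, -0.4]
gripper_width: 64.3
grasp_force: 0.0
```

Run:
```python
from g import *
snap('wrist','w1')
c,P=panel(); Rm=np.column_stack([-P[:,1],-P[:,0],-P[:,2]])
go(c+P@[-45,0,130],Rm); print(read_state()['gripper_width'])
print(proj('w1',[c,c+P@[-95,0,19]]))
```

```text
shift [ -3.    4.9 -37.1] turn units [ 0.08 -0.09  0.14] at [ 504.6 -184.3  253.2] j [-0.18  0.01 -0.92  1.27 -0.17 -1.48] t 1.8667 F [-0.2 -0.3  0.5]
64.09190539843586
[[235.84410169 188.99996761]
 [338.17943502 193.4936193 ]]
```

View pics/w1.png

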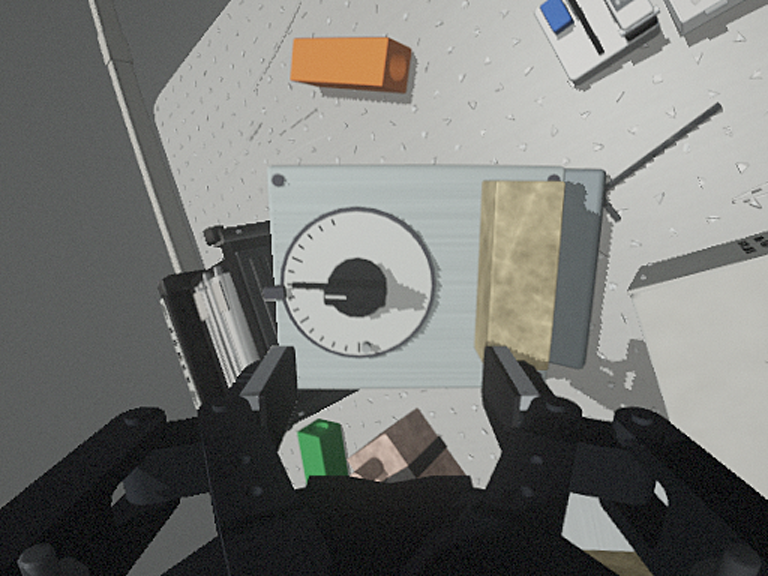

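The wrist view shows dial centre (358,282), pointer tip about (292,285), lug (273,293) and the block's outer face x 495–565, y 181–367. The pointer is just on the far (clockwise) side of the lug. I'll check with an enlarged crop.

Run:
```python
from g import *
crop('w1',165,130,305,250,5,'cd')
c,P=panel()
def pc(u,z,f='w1'):
    e,v=ray(f,np.array(u)/1.5-.25); e=P.T@(e-c); v=P.T@v; return (e+v*(z-e[2])/v[2]).round(1)
for n,u,z in [('bezL',(281,283),4),('bezR',(436,283),4),('bezT',(358,207),4),('bezB',(358,357),4),('panTL',(270,165),0),('panBL',(278,388),0),('blk TL',(495,181),38),('TR',(565,183),38),('BR',(549,371),38),('crease lower',(484,360),38),('tip',(292,285),7.5),('lug',(273,293),9)]: print(n,pc(u,z))
```

```text
bezL [46.6 -1.7  4. ]
bezR [-52.7  -1.4   4. ]
bezT [ -3.6 -49.4   4. ]
bezB [-1.8 49.3  4. ]
panTL [ 50.3 -75.    0. ]
panBL [54.6 74.2  0. ]
blk TL [-79.  -65.1  38. ]
TR [-117.3  -64.5   38. ]
BR [-118.1   44.9   38. ]
crease lower [-78.3  37.3  38. ]
tip [38.8 -1.1  7.5]
lug [50.9  3.7  9. ]
```

View pics/cd.png

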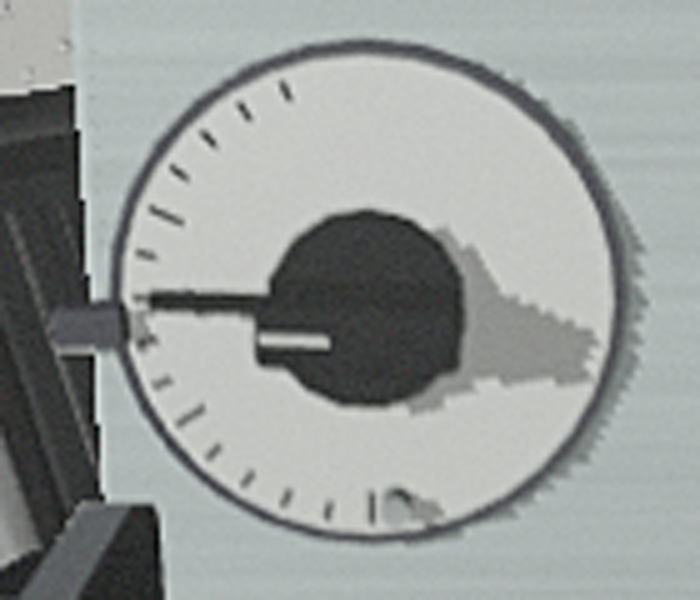

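Pointer reads about 1.59, past the lug at 1.5, so the hoop tray is right. The wrist was near a joint limit (j5), so I'll tilt the tool 12° about the pad normal. The pads stay flush that way.

```bash
cat >> g.py <<'E'
c0,P0=panel(); C1=c0+P0@[-3,-.5,0]
def tool(al,c=C1,P=P0):
    a=np.radians(al); z=-P[:,2]*np.cos(a)-P[:,1]*np.sin(a); y=-P[:,0]; return np.column_stack([np.cross(y,z),y,z])
E
python3 - <<'E'
from g import *
R=tool(12); g=C1+P0@[-95,-9.5,36]
print(g,R[:,2].round(3)); go(g-R[:,2]*(6+70),R); go(g-R[:,2]*6,R)
E
```

```text
[ 506.86493448 -192.93727671  108.67898283] [ 0.42  -0.426 -0.801]
shift [-29.7  23.8 -83.6] turn units [-1.4   0.61 -1.  ] at [ 504.6 -184.3  253.2] j [-0.18  0.01 -0.92  1.27 -0.17 -1.48] t 1.8667 F [-0.2 -0.3  0.5]
shift [  -0.3   -6.1 -139.7] turn units [-1.4   0.61 -1.  ] at [ 504.6 -184.3  253.2] j [-0.18  0.01 -0.92  1.27 -0.17 -1.48] t 1.8667 F [-0.2 -0.3  0.5]
```

Call:
play_rows(
  series=[
    [-5,4,0,-0.35,0.15,-0.25],
    [-5,4,0,-0.35,0.15,-0.25],
    [-5,4,0,-0.35,0.15,-0.25],
    [-5,4,0,-0.35,0.15,-0.25],
    [-5,4,-20,0,0,0],
    [-5,4,-20,0,0,0],
    [0,0,-20,0,0,0],
    [0,0,-20,0,0,0],
    [0,0,0,0,0,0],
    [0,0,0,0,0,0],
  ],
)

```text
clock: 2.7
position: [479.4, -162.0, 189.7]
ee_rot: [-0.48, 0.817, -0.309, 0.078]
contact_force: [0.3, -0.9, -0.5]
gripper_width: 64.2
grasp_force: 0.0
```

Run:
```python
from g import *
R=tool(12); g=C1+P0@[-95,-9.5,36]
go(g-R[:,2]*(6+70),R); go(g-R[:,2]*6,R); snap('wrist','w2')
```

```text
shift [ -4.4   1.4 -20.1] turn units [0.04 0.07 0.03] at [ 479.4 -162.   189.7] j [-0.31  0.08 -1.04  2.02 -0.32 -2.15] t 2.7 F [ 0.3 -0.9 -0.5]
shift [ 25.  -28.4 -76.2] turn units [0.04 0.07 0.03] at [ 479.4 -162.   189.7] j [-0.31  0.08 -1.04  2.02 -0.32 -2.15] t 2.7 F [ 0.3 -0.9 -0.5]
```

View pics/w2.png

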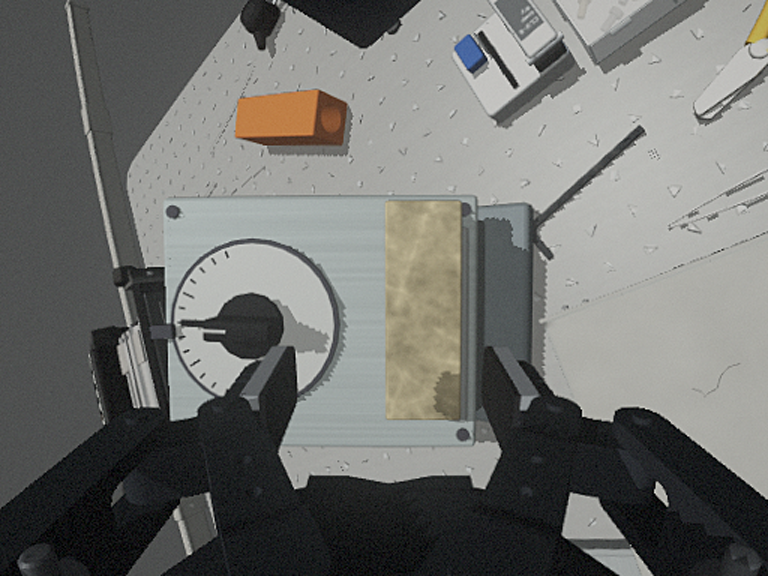

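```bash
cat > k.py <<'E'
from g import *
from scipy.optimize import least_squares
LO=np.array([-3.14,-1.21,-1.07,-3.16,-2.99,-3.1]);HI=np.array([3.14,2.06,1.41,2.05,-.16,3.1])
s=read_state()
D=[([-.9414,.38547,.00674,-.00044,-1.194,-.2586],[226.315,-582.066,255.327],[-.18424872,.98287915,9.66e-4,-2.3e-4]),
 ([-.18,.01,-.92,1.27,-.17,-1.48],[504.6,-184.3,253.2],[-.51,.808,-.255,.152]),
 ([-0.31,0.08,-1.04,2.02,-0.32,-2.15],[479.4,-162,189.7],[-.48,.817,-.309,.078]),(s['joints'],s['position'],s['ee_rot'])]
E_=lambda a,t:Rot.from_euler(a,t)
def rots(j,s4,s6):
    a=E_('z',j[0]); f=a*E_('y',j[1]-j[2]); w=f*E_('x',s4*j[3])*E_('y',-j[4]); return a,a*E_('y',j[1]),f,w,w*E_('x',s6*j[5])
def fk(j,p,s4,s6):
    a,b,f,w,t=rots(j,s4,s6); return a.apply([p[0],p[1],p[2]])+b.apply([0,0,p[3]])+f.apply([p[4],0,p[6]])+w.apply([p[5],0,0]),t
best=None
for s4 in (1,-1):
  for s6 in (1,-1):
    off=[fk(d[0],np.zeros(7),s4,s6)[1].inv()*Rot.from_quat(d[2]) for d in D]
    e=max((off[0].inv()*o).magnitude() for o in off)
    if best is None or e<best[0]: best=(e,s4,s6,off[0])
e,S4,S6,OFF=best
w=[1,.2,.2,1]
fit=least_squares(lambda p:np.r_[np.concatenate([k*(fk(d[0],p,S4,S6)[0]-d[1]) for d,k in zip(D,w)]),.003*(p-[0,-160,300,350,350,200,0])],[0,-160,300,350,350,200,0])
p=fit.x
def ik(P,Rm,n=30,seed=0):
    rng=np.random.default_rng(seed); Q=Rot.from_matrix(Rm); out=[]
    def f(j):
        x,t=fk(j,p,S4,S6); return np.r_[(x-P)/100,((t*OFF).inv()*Q).as_rotvec()]
    for i in range(n):
        j0=s['joints'] if i==0 else rng.uniform(LO,HI)
        r=least_squares(f,np.clip(j0,LO+.01,HI-.01),bounds=(LO,HI))
        if r.cost<1e-5 and not any(np.abs(r.x-o).max()<.05 for o in out): out.append(r.x)
    return out
E
python3 - <<'E'
from k import *
print(e,S4,S6,p.round(1)); print([ (fk(d[0],p,S4,S6)[0]-d[1]).round(1) for d in D])
for al in (-30,-20,-12,0,12,20):
    R=tool(al); g=C1+P0@[-95,-9.5,36]
    for q in (6,76): print(al,q,[o.round(2).tolist() for o in ik(g-R[:,2]*q,R)])
E
```

```text
0.007227873765693738 -1 -1 [ 898.5 -159.4   74.4 -436.9 -139.1 -540.7   -6.1]
[array([0.1, 0. , 0.7]), array([-16.5,  22.3, -64.4]), array([1.9, 1.4, 1.5]), array([ 0.4, -1.1,  1.8])]
-30 6 [[0.11, -0.13, -0.86, -1.15, -0.18, 0.7]]
-30 76 []
-20 6 [[0.01, -0.17, -0.61, -0.17, -0.45, -0.21]]
-20 76 []
-12 6 [[-0.07, -0.17, -0.48, 0.01, -0.62, -0.31]]
-12 76 []
0 6 [[-0.2, -0.16, -0.41, 0.2, -0.74, -0.34]]
0 76 [[-0.19, 0.0, -0.75, 0.57, -0.26, -0.76]]
12 6 [[-0.33, -0.15, -0.47, 0.42, -0.71, -0.42]]
12 76 [[-0.31, 0.03, -0.8, 1.08, -0.32, -1.17]]
20 6 [[-0.42, -0.13, -0.58, 0.66, -0.61, -0.58]]
20 76 [[-0.39, 0.07, -0.91, 1.59, -0.38, -1.63]]
```

```bash
sed -i 's/,\[0,-160,300,350,350,200,0\])$/,[0,-160,300,350,350,200,0],bounds=([-60,-200,100,200,200,80,-60],[100,-100,500,550,550,400,60]))/; s/w=\[1,.2,.2,1\]/w=[1,.3,0,1]/' k.py
python3 - <<'E'
from k import *
print(e,S4,S6,p.round(1)); print([ (fk(d[0],p,S4,S6)[0]-d[1]).round(1) for d in D])
for al in (-30,-20,-12,0,12,20):
    R=tool(al); g=C1+P0@[-95,-9.5,36]
    for q in (6,46): print(al,q,[o.round(2).tolist() for o in ik(g-R[:,2]*q,R)])
E
```

```text
0.007227873765693738 -1 -1 [ 100.  -100.   100.   498.3  331.4  204.6   60. ]
[array([56.1, 24.5, 35. ]), array([-72.4, -29.6, -52.4]), array([-101. , -125.1,  -27.7]), array([-100.2, -125.5,  -28.2])]
-30 6 [[-0.36, 0.38, -0.93, -2.2, -0.6, 2.22]]
-30 46 [[-0.4, 0.29, -0.93, -2.03, -0.57, 2.07]]
-20 6 [[-0.28, 0.33, -0.94, -2.51, -0.44, 2.42]]
-20 46 [[-0.3, 0.23, -0.95, -2.31, -0.37, 2.23]]
-12 6 [[-0.21, 0.31, -0.95, -2.91, -0.33, 2.74]]
-12 46 [[-0.22, 0.2, -0.96, -2.8, -0.23, 2.62]]
0 6 []
0 46 []
12 6 [[-0.01, 0.32, -0.93, 1.91, -0.46, -2.33]]
12 46 [[0.03, 0.22, -0.93, 1.66, -0.46, -2.1]]
20 6 [[0.05, 0.35, -0.91, 1.69, -0.59, -2.19]]
20 46 [[0.1, 0.26, -0.91, 1.5, -0.61, -2.02]]
```

```bash
cat > log.py <<'E'
from bench import read_state
import json
s=read_state(); open('log.jsonl','a').write(json.dumps([list(map(float,s[k])) for k in('joints','position','ee_rot')])+'\n'); print(s['joints'].round(2))
E
python3 log.py
```

```text
[-0.31  0.08 -1.04  2.02 -0.32 -2.15]
```

Call:
play_rows(
  series=[
    [0,0,30,0,0,0],
    [0,0,30,0,0,0],
    [0,0,20,0.4,0.8,0],
    [0,0,0,0.4,0.8,0],
    [0,0,0,0.4,0.8,0],
    [0,0,0,0.4,0.8,0],
    [0,0,0,0.4,0.8,0],
    [0,0,0,0.4,0.8,0],
    [0,0,0,0,0,0],
    [0,0,0,0,0,0],
  ],
)

```text
clock: 3.58
position: [495.3, -178.0, 244.9]
ee_rot: [-0.508, 0.838, -0.199, -0.01]
contact_force: [0.5, 0.2, 0.1]
gripper_width: 63.8
grasp_force: 0.0
```

```bash
python3 log.py
```

```text
[ 0.12  0.12 -0.63  0.56 -0.75 -1.  ]
```

Call:
play_rows(
  series=[
    [15,20,0,0,0,1],
    [15,20,0,0,0,1],
    [15,20,0,0,0,1],
    [15,20,0,0.9,-0.3,0],
    [15,20,0,0.9,-0.3,0],
    [0,0,0,0.9,-0.3,0],
    [0,0,0,0,0,0],
    [0,0,0,0,0,0],
  ],
)

```text
clock: 4.25
position: [567.5, -80.8, 244.1]
ee_rot: [-0.613, 0.768, -0.121, 0.142]
contact_force: [-0.0, -0.5, 0.7]
gripper_width: 64.0
grasp_force: 0.0
```

```bash
python3 log.py
```

```text
[ 0.18  0.15 -0.45  0.13 -0.61 -0.49]
```

Call:
play_rows(
  series=[
    [20,-20,0,-0.9,0.3,0],
    [20,-20,0,-0.9,0.3,0],
    [20,-20,0,-0.9,0.3,0],
    [20,-20,0,0,0,-1],
    [20,-20,0,-0.9,0,-1],
    [0,0,0,-0.9,0,-1],
    [0,0,0,0,0,0],
    [0,0,0,0,0,0],
  ],
)

```text
clock: 4.92
position: [667.7, -179.4, 242.0]
ee_rot: [-0.518, 0.812, -0.262, -0.062]
contact_force: [0.0, -0.6, 0.1]
gripper_width: 64.3
grasp_force: 0.0
```

```bash
python3 log.py
```

```text
[ 0.12  0.41 -0.32  0.74 -0.85 -1.05]
```

```bash
python3 - <<'E'
import re
t=open('k.py').read()
a=t.index('s=read_state()'); b=t.index('E_=lambda')
t=t[:a]+"import json\ns=read_state()\nD=[([-.9414,.38547,.00674,-.00044,-1.194,-.2586],[226.315,-582.066,255.327],[-.18424872,.98287915,9.66e-4,-2.3e-4])]+[json.loads(l) for l in open('log.jsonl')]\n"+t[b:]
t=t.replace("f.apply([p[4],0,p[6]])+w.apply([p[5],0,0])","f.apply([p[4],0,p[6]])+(f*E_('x',s4*j[3])).apply([0,p[7],0])+w.apply([p[5],0,p[8]])").replace('zeros(7)','zeros(9)')
a=t.index('w=[1'); b=t.index('p=fit.x')
t=t[:a]+"X0=np.array([0,0,300,400,400,200,0,-100,0])\nfit=least_squares(lambda p:np.r_[np.concatenate([fk(d[0],p,S4,S6)[0]-d[1] for d in D]),.005*(p-X0)],X0)\n"+t[b:]
open('k.py','w').write(t)
E
cat > q.py <<'E'
from k import *
print(e,S4,S6,p.round(1)); print([ (fk(d[0],p,S4,S6)[0]-d[1]).round(1).tolist() for d in D])
for al in (-40,-30,-20,-12,0,12,20,30):
    R=tool(al); g=C1+P0@[-95,-9.5,36]
    for q in (6,46): print(al,q,[o.round(2).tolist() for o in ik(g-R[:,2]*q,R)])
E
python3 q.py
```

```text
2.1545897590256005e-05 -1 -1 [ 0.000e+00  0.000e+00  1.608e+02  5.648e+02  4.218e+02  2.727e+02
 -1.000e-01 -1.598e+02 -0.000e+00]
[[-0.0, -0.0, 0.0], [-0.0, 0.0, 0.0], [0.0, 0.0, -0.0], [0.0, 0.0, -0.0], [-0.0, -0.0, 0.0]]
-40 6 [[-0.63, 0.41, -0.33, -1.22, -0.87, 1.29]]
-40 46 [[-0.68, 0.36, -0.33, -1.17, -0.92, 1.25]]
-30 6 [[-0.52, 0.34, -0.38, -1.16, -0.63, 1.15]]
-30 46 [[-0.55, 0.27, -0.4, -1.09, -0.68, 1.09]]
-20 6 [[-0.35, 0.28, -0.45, -0.98, -0.36, 0.87]]
-20 46 [[-0.35, 0.2, -0.48, -0.88, -0.39, 0.76]]
-12 6 []
-12 46 []
0 6 []
0 46 []
12 6 []
12 46 []
20 6 []
20 46 [[-0.21, 0.22, -1.04, 1.98, -0.52, -2.24]]
30 6 [[-0.11, 0.37, -1.0, 1.81, -0.71, -2.24]]
30 46 [[0.03, 0.3, -1.01, 1.61, -0.73, -2.14]]
```

```bash
cat > q2.py <<'E'
from k import *
def knobR(th,be,fl):
    pd=P0@[np.sin(th),np.cos(th),0]; z=-P0[:,2]; y=np.cross(z,pd)*fl; x=np.cross(y,z)
    return (Rot.from_rotvec(np.radians(be)*y)*Rot.from_matrix(np.column_stack([x,y,z]))).as_matrix()
def placeR(az):
    a=np.radians(az); y=np.array([np.cos(a),np.sin(a),0]); z=np.array([0,0,-1.]); return np.column_stack([np.cross(y,z),y,z])
if __name__=='__main__':
    for az in (86,266):
        for z in (44,150): print('place',az,z,[o.round(2).tolist() for o in ik([525,145,z],placeR(az),12)])
    for al in(-22,): 
        R=tool(al); g=C1+P0@[-95,-9.5,37]
        for q in (6,60): print('grip',q,[o.round(2).tolist() for o in ik(g-R[:,2]*q,R,20)])
    for fl in (1,-1):
      for be in (-25,-12,0,12,25):
        print('knob',fl,be,[(th,[o.round(2).tolist() for o in ik(C1+P0@[0,0,24]-6*knobR(th,be,fl)[:,2],knobR(th,be,fl),8)]) for th in (1.59,1.2,.8,.4,-.03)])
E
python3 q2.py
```

```text
place 86 44 [[0.57, 0.5, -0.44, 0.0, -0.63, -2.21]]
place 86 150 [[0.57, 0.35, -0.34, 0.0, -0.88, -2.21]]
place 266 44 [[0.57, 0.5, -0.44, -0.0, -0.63, 0.93]]
place 266 150 [[0.57, 0.35, -0.34, -0.0, -0.88, 0.93]]
grip 6 [[-0.39, 0.29, -0.43, -1.03, -0.42, 0.95]]
grip 60 [[-0.4, 0.18, -0.47, -0.91, -0.47, 0.82]]
knob 1 -25 [(1.59, [[-0.08, 0.4, -0.28, 0.08, -0.73, 1.14]]), (1.2, [[-0.01, 0.4, -0.38, 0.35, -0.7, 1.21]]), (0.8, [[0.02, 0.39, -0.53, 0.69, -0.65, 1.23]]), (0.4, [[-0.02, 0.38, -0.69, 1.14, -0.6, 1.19]]), (-0.03, [[-0.15, 0.36, -0.82, 1.71, -0.6, 1.15]])]
knob 1 -12 [(1.59, [[-0.06, 0.33, -0.57, 0.45, -0.33, 0.78]]), (1.2, [[-0.08, 0.32, -0.66, 0.78, -0.31, 0.84]]), (0.8, [[-0.16, 0.31, -0.76, 1.24, -0.28, 0.85]]), (0.4, [[-0.27, 0.31, -0.81, 1.71, -0.28, 0.87]]), (-0.03, [])]
knob 1 0 [(1.59, []), (1.2, []), (0.8, []), (0.4, []), (-0.03, [])]
knob 1 12 [(1.59, []), (1.2, []), (0.8, []), (0.4, []), (-0.03, [])]
knob 1 25 [(1.59, [[-0.69, 0.36, -0.67, -2.72, -0.54, -1.82]]), (1.2, [[-0.65, 0.33, -0.47, -2.16, -0.4, -2.06]]), (0.8, [[-0.52, 0.32, -0.34, -1.59, -0.37, -2.35]]
[... 309 characters left out ...]
-0.43, 0.71]]), (-0.03, [[-0.36, 0.34, -0.24, -0.85, -0.53, 0.74]])]
knob -1 -12 [(1.59, []), (1.2, []), (0.8, []), (0.4, []), (-0.03, [])]
knob -1 0 [(1.59, []), (1.2, []), (0.8, []), (0.4, []), (-0.03, [])]
knob -1 12 [(1.59, [[-0.06, 0.33, -0.57, 0.45, -0.33, -2.36]]), (1.2, [[-0.08, 0.32, -0.66, 0.78, -0.31, -2.3]]), (0.8, [[-0.16, 0.31, -0.76, 1.24, -0.28, -2.29]]), (0.4, [[-0.27, 0.31, -0.81, 1.71, -0.28, -2.27]]), (-0.03, [])]
knob -1 25 [(1.59, [[-0.08, 0.4, -0.28, 0.08, -0.73, -2.0]]), (1.2, [[-0.01, 0.4, -0.38, 0.35, -0.7, -1.93]]), (0.8, [[0.02, 0.39, -0.53, 0.69, -0.65, -1.91]]), (0.4, [[-0.02, 0.38, -0.69, 1.14, -0.6, -1.95]]), (-0.03, [[-0.15, 0.36, -0.82, 1.71, -0.6, -1.99]])]
```

```bash
cat > path.py <<'E'
from q2 import *
def path(wps,ns,j=None,start=None):
    """wps: list of (P,R); ns rows each; prints row increments and checks joints"""
    st=read_state(); j=st['joints'] if j is None else j
    x=st['position'] if start is None else start[0]; q=Rot.from_quat(st['ee_rot']) if start is None else Rot.from_matrix(start[1])
    for (P,R),n in zip(wps,ns):
        r=(Rot.from_matrix(R)*q.inv()).as_rotvec()/n; d=(np.array(P)-x)/n; mx=0; err=0
        for i in range(n):
            x=x+d; q=Rot.from_rotvec(r)*q
            s=least_squares(lambda jj:np.r_[(fk(jj,p,S4,S6)[0]-x)/100,((fk(jj,p,S4,S6)[1]*OFF).inv()*q).as_rotvec()],np.clip(j,LO+1e-3,HI-1e-3),bounds=(LO,HI))
            mx=max(mx,np.abs(s.x-j).max()); err=max(err,s.cost); j=s.x
        print(n,'rows of',d.round(1).tolist(),(np.degrees(r)/6).round(3).tolist(),'j',j.round(2),'maxstep',round(mx,3),'err',round(err,5))
    return j
E
python3 - <<'E'
from path import *
R=tool(-22); g=C1+P0@[-95,-9.5,37]
path([([560,-230,260],placeR(155)),(g-R[:,2]*76,tool(-35)),(g-R[:,2]*46,R),(g-R[:,2]*6,R)],[8,10,4,4])
E
```

```text
8 rows of [-13.5, -6.3, 2.3] [0.615, 0.215, -0.002] j [-0.12  0.35 -0.04  0.   -1.18 -0.31] maxstep 0.111 err 0.0
10 rows of [-10.2, 2.9, -9.3] [0.273, -0.751, 0.176] j [-0.62  0.23 -0.39 -1.09 -0.82  1.11] maxstep 0.216 err 0.0
4 rows of [4.8, 0.9, -5.7] [-0.402, 0.188, -0.311] j [-0.4   0.21 -0.46 -0.94 -0.45  0.85] maxstep 0.099 err 0.0
4 rows of [6.4, 1.1, -7.6] [0.0, 0.0, -0.0] j [-0.39  0.29 -0.43 -1.03 -0.42  0.95] maxstep 0.025 err 0.0
```

Call:
play_rows(
  series=[
    [-13.5,-6.3,2.3,0.615,0.215,0],
    [-13.5,-6.3,2.3,0.615,0.215,0],
    [-13.5,-6.3,2.3,0.615,0.215,0],
    [-13.5,-6.3,2.3,0.615,0.215,0],
    [-13.5,-6.3,2.3,0.615,0.215,0],
    [-13.5,-6.3,2.3,0.615,0.215,0],
    [-13.5,-6.3,2.3,0.615,0.215,0],
    [-13.5,-6.3,2.3,0.615,0.215,0],
  ],
)

```text
clock: 5.58
position: [559.4, -230.2, 264.0]
ee_rot: [-0.537, 0.844, 0.0, 0.003]
contact_force: [-0.3, -0.1, -0.3]
gripper_width: 64.0
grasp_force: 0.0
```

Call:
play_rows(
  series=[
    [-6.4,1.8,-5.8,0.171,-0.469,0.11],
    [-6.4,1.8,-5.8,0.171,-0.469,0.11],
    [-6.4,1.8,-5.8,0.171,-0.469,0.11],
    [-6.4,1.8,-5.8,0.171,-0.469,0.11],
    [-6.4,1.8,-5.8,0.171,-0.469,0.11],
    [-6.4,1.8,-5.8,0.171,-0.469,0.11],
    [-6.4,1.8,-5.8,0.171,-0.469,0.11],
    [-6.4,1.8,-5.8,0.171,-0.469,0.11],
    [-6.4,1.8,-5.8,0.171,-0.469,0.11],
    [-6.4,1.8,-5.8,0.171,-0.469,0.11],
    [-6.4,1.8,-5.8,0.171,-0.469,0.11],
    [-6.4,1.8,-5.8,0.171,-0.469,0.11],
    [-6.4,1.8,-5.8,0.171,-0.469,0.11],
    [-6.4,1.8,-5.8,0.171,-0.469,0.11],
    [-6.4,1.8,-5.8,0.171,-0.469,0.11],
    [-6.4,1.8,-5.8,0.171,-0.469,0.11],
    [0,0,0,0,0,0],
  ],
)

```text
clock: 7.0
position: [455.2, -201.7, 168.0]
ee_rot: [-0.561, 0.721, -0.086, 0.397]
contact_force: [-0.5, -0.8, -0.1]
gripper_width: 63.9
grasp_force: 0.0
```

Run:
```python
from path import *
R=tool(-22); g=C1+P0@[-95,-9.5,37]
path([(g-R[:,2]*56,R)],[5])
# depth check using w1,w2 features (img px/1.5): bezel center, panel corners, block TL
f=lambda a,b:tri(('w1',np.array(a)/1.5-.25),('w2',np.array(b)/1.5-.25))
for n,a,b,z in [('bez',(358.5,282),(257,325),4),('screw',(278,180),(173,211),1),('blk TL(upper side,z38)',(495,181),(386,201),38),('blk TR',(565,183),(462,203),38)]:
    X,er=f(a,b); print(n,(P0.T@(X-C1)).round(1),z,np.round(er,1))
```

```text
5 rows of [3.1, 0.5, -3.2] [-0.334, 0.15, -0.236] j [-0.4   0.18 -0.47 -0.91 -0.46  0.83] maxstep 0.082 err 0.0
bez [ 1.   1.8 -6.3] 4 [1.1 1.1]
screw [ 48.6 -65.4   0.8] 1 [0.1 0.1]
blk TL(upper side,z38) [-77.2 -64.8  33.1] 38 [0.1 0.1]
blk TR [-115.2  -63.8   35.2] 38 [0.3 0.3]
```

Call:
play_rows(
  series=[
    [3.1,0.5,-3.2,-0.334,0.15,-0.236],
    [3.1,0.5,-3.2,-0.334,0.15,-0.236],
    [3.1,0.5,-3.2,-0.334,0.15,-0.236],
    [3.1,0.5,-3.2,-0.334,0.15,-0.236],
    [3.1,0.5,-3.2,-0.334,0.15,-0.236],
    [0,0,0,0,0,0],
    [0,0,0,0,0,0],
  ],
)

```text
clock: 7.58
position: [474.0, -197.8, 154.6]
ee_rot: [-0.554, 0.757, -0.152, 0.313]
contact_force: [-1.5, 0.2, 0.4]
gripper_width: 64.3
grasp_force: 0.0
```

Run:
```python
from path import *
R=tool(-22); g=C1+P0@[-95,-9.5,37]
d=snap('wrist','w3')
path([(g-R[:,2]*6,R)],[8])
hsv=cv2.cvtColor(d['image'],cv2.COLOR_RGB2HSV); m=cv2.inRange(hsv,(15,60,70),(32,200,255)); m=cv2.morphologyEx(m,cv2.MORPH_OPEN,np.ones((3,3)))
n,l,s,c=cv2.connectedComponentsWithStats(m); print([s[i].tolist() for i in range(1,n) if s[i][4]>200])
print(proj('w3',[C1+P0@[-95+a*19,-9.5+b*55,38] for a,b in [(1,-1),(-1,-1),(-1,1),(1,1)]]).round(1).tolist())
```

```text
8 rows of [3.6, 0.6, -5.1] [0.003, 0.003, -0.008] j [-0.39  0.29 -0.43 -1.03 -0.42  0.95] maxstep 0.016 err 0.0
[[267, 201, 30, 32, 301]]
[[230.5, 138.1], [304.5, 138.8], [289.3, 273.1], [238.4, 272.7]]
```

View pics/w3.png

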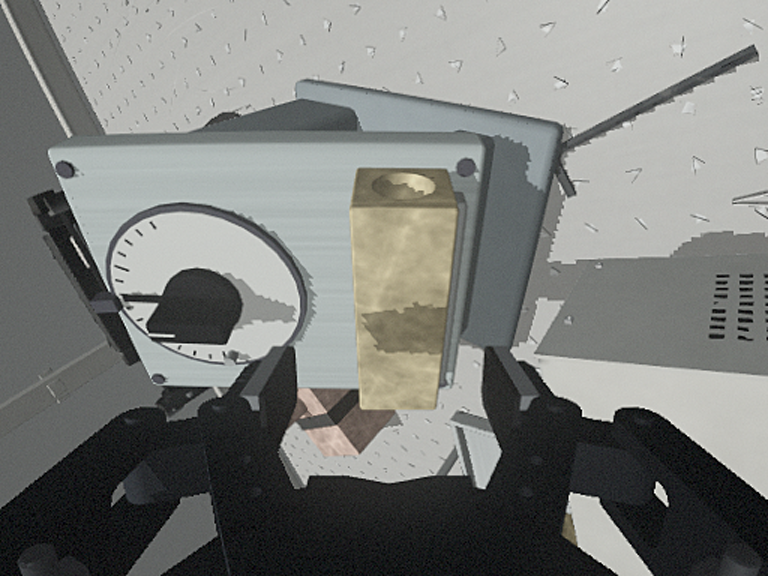

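The block's outer-face corners (350,208), (457,208), (437,409) and (360,407) match the predicted projection within 3 px. Moving in to grip.

Call:
play_rows(
  series=[
    [3.6,0.6,-5.1,0,0,0],
    [3.6,0.6,-5.1,0,0,0],
    [3.6,0.6,-5.1,0,0,0],
    [3.6,0.6,-5.1,0,0,0],
    [3.6,0.6,-5.1,0,0,0],
    [3.6,0.6,-5.1,0,0,0],
    [3.6,0.6,-5.1,0,0,0],
    [3.6,0.6,-5.1,0,0,0],
    [0,0,0,0,0,0],
    [0,0,0,0,0,0],
  ],
)

```text
clock: 8.47
position: [502.6, -194.2, 112.1]
ee_rot: [-0.552, 0.758, -0.151, 0.312]
contact_force: [-0.1, -0.4, -0.8]
gripper_width: 64.1
grasp_force: 0.0
```

Call:
play_rows(
  series=[
    [0,0,0,0,0,0],
    [0,0,0,0,0,0],
    [0,0,0,0,0,0],
    [0,0,0,0,0,0],
    [0,0,0,0,0,0],
    [0,0,0,0,0,0],
    [0,0,0,0,0,0],
    [0,0,0,0,0,0],
  ],
  gripper=0.2,
)

```text
clock: 9.13
position: [502.1, -194.1, 113.0]
ee_rot: [-0.553, 0.758, -0.152, 0.312]
contact_force: [-4.9, 0.3, 4.9]
gripper_width: 36.8
grasp_force: 62.2
```

Run:
```python
from path import *
st=read_state(); print(st['contact_force'],st['wrist_torque'],st['gripper_width'],st['grasp_force'])
x=st['position']; R=Rot.from_quat(st['ee_rot']).as_matrix()
w1=x+P0[:,2]*70
j=path([(x+P0[:,2]*24,R),(w1+[0,0,40],R),(w1+[-10,10,90],placeR(155)),([520,0,250],placeR(120)),([525,145,230],placeR(86)),([525,145,75],placeR(86))],[6,4,16,12,10,6])
```

```text
[-4.86518152  0.27783649  4.93131252] [0.10567894 1.44745835 0.22405973] 36.79128735393647 62.17094421386719
6 rows of [-2.1, 1.0, 3.3] [0.0, 0.0, 0.0] j [-0.37  0.24 -0.45 -0.97 -0.43  0.88] maxstep 0.015 err 0.0
4 rows of [-6.0, 2.8, 19.4] [0.0, 0.0, 0.0] j [-0.27  0.05 -0.5  -0.69 -0.46  0.5 ] maxstep 0.096 err 0.0
16 rows of [-0.6, 0.6, 3.1] [-0.049, 0.421, -0.072] j [-0.02  0.14 -0.32  0.   -1.11 -0.42] maxstep 0.147 err 0.0
12 rows of [5.4, 13.9, -0.9] [-0.0, -0.0, -0.486] j [ 0.31  0.21 -0.26  0.   -1.1  -1.36] maxstep 0.081 err 0.0
10 rows of [0.5, 14.5, -2.0] [0.0, -0.0, -0.567] j [ 0.57  0.27 -0.23  0.   -1.07 -2.21] maxstep 0.087 err 0.0
6 rows of [0.0, 0.0, -25.8] [-0.0, 0.0, -0.0] j [ 0.57  0.45 -0.41  0.   -0.71 -2.21] maxstep 0.061 err 0.0
```

```bash
cat > pl.py <<'E'
from path import *
st=read_state()
import os
if not os.path.exists('grip.npz'):
    R=Rot.from_quat(st['ee_rot']).as_matrix(); o=R.T@(C1+P0@[-95,-9.5,19]-st['position']); print('offset',o); o[1]=0
    np.savez('grip.npz',Bt=R.T@P0,o=o)
G=np.load('grip.npz'); Bt,o=G['Bt'],G['o']
def place(c,az):
    a=np.radians(az); y=np.array([np.cos(a),np.sin(a),0]); Pp=np.column_stack([-y,np.cross([0,0,1],-y),[0,0,1]]); R=Pp@Bt.T
    return np.array(c)-R@o,R
E
python3 - <<'E'
from pl import *
x=st['position']; R=Rot.from_quat(st['ee_rot']).as_matrix()
w1=x+P0[:,2]*25
j=path([(w1,R),(w1+P0[:,2]*45+[0,0,110],R),place([500,-150,200],140),place([520,0,200],110),place([525,145,170],86),place([525,145,33],86),place([525,145,23],86)],[6,8,16,14,10,8,4])
E
```

```text
offset [ 5.73778424 -0.59747528 22.18407406]
6 rows of [-2.2, 1.0, 3.4] [0.0, 0.0, 0.0] j [-0.37  0.23 -0.46 -0.97 -0.43  0.87] maxstep 0.016 err 0.0
8 rows of [-2.9, 1.4, 18.4] [0.0, 0.0, 0.0] j [-0.22 -0.05 -0.46 -0.5  -0.55  0.26] maxstep 0.093 err 0.0
16 rows of [2.0, 1.5, -3.6] [0.197, 0.308, -0.15] j [-0.19  0.2  -0.24 -0.41 -0.97 -0.3 ] maxstep 0.058 err 0.0
14 rows of [1.4, 10.8, -0.0] [0.0, -0.0, -0.357] j [ 0.3   0.09 -0.53 -0.03 -0.57 -1.49] maxstep 0.108 err 0.0
10 rows of [0.5, 14.6, -3.0] [-0.0, -0.0, -0.4] j [ 0.65  0.16 -0.73  0.61 -0.45 -2.8 ] maxstep 0.143 err 0.0
8 rows of [0.0, 0.0, -17.1] [-0.0, -0.0, 0.0] j [ 0.5   0.39 -0.87  0.99 -0.17 -3.1 ] maxstep 0.157 err 0.00871
4 rows of [0.0, 0.0, -2.5] [-0.0, -0.0, 0.0] j [ 0.5   0.41 -0.87  0.99 -0.16 -3.1 ] maxstep 0.005 err 0.01076
```

Run:
```python
from pl import *
for az in (86,94,100,258,266,274):
    for c in ([515,145,23],[525,15,23]):
        a=place(c,az); print(az,c,a[0].round(),a[1][:,2].round(2),[q.round(2).tolist() for q in ik(*a,10)])
x=st['position']; R=Rot.from_quat(st['ee_rot']).as_matrix()
w1=x+P0[:,2]*25
j=path([(w1,R),(w1+P0[:,2]*45+[0,0,110],R),place([500,-150,200],160),place([500,0,200],213),place([515,145,180],266),place([515,145,33],266),place([515,145,23],266)],[6,8,16,14,14,8,4])
```

```text
86 [515, 145, 23] [512. 145.  46.] [ 0.38 -0.03 -0.93] []
86 [525, 15, 23] [522.  15.  46.] [ 0.38 -0.03 -0.93] []
94 [515, 145, 23] [512. 145.  46.] [ 0.38  0.03 -0.93] []
94 [525, 15, 23] [522.  15.  46.] [ 0.38  0.03 -0.93] []
100 [515, 145, 23] [512. 144.  46.] [ 0.37  0.07 -0.93] []
100 [525, 15, 23] [522.  14.  46.] [ 0.37  0.07 -0.93] []
258 [515, 145, 23] [518. 144.  46.] [-0.37  0.08 -0.93] [[0.44, 0.63, -0.13, -0.25, -1.14, 1.07]]
258 [525, 15, 23] [528.  14.  46.] [-0.37  0.08 -0.93] [[0.24, 0.63, -0.16, -0.18, -1.14, 1.23]]
266 [515, 145, 23] [518. 145.  46.] [-0.38  0.03 -0.93] [[0.47, 0.64, -0.13, -0.21, -1.15, 1.16]]
266 [525, 15, 23] [528.  15.  46.] [-0.38  0.03 -0.93] [[0.27, 0.63, -0.17, -0.14, -1.14, 1.32]]
274 [515, 145, 23] [518. 145.  46.] [-0.38 -0.03 -0.93] [[0.49, 0.64, -0.14, -0.17, -1.15, 1.25]]
274 [525, 15, 23] [528.  15.  46.] [-0.38 -0.03 -0.93] [[0.29, 0.63, -0.19, -0.09, -1.13, 1.41]]
6 rows of [-2.2, 1.0, 3.4] [0.0, 0.0, 0.0] j [-0.37  0.23 -0.46 -0.97 -0.43  0.87] maxstep 0.016 err 0.0
8 rows of [-2.9, 1.4, 18.4] [0.0, 0.0, 0.0] j [-0.22 -0.05 -0.46 -0.5  -0.55  0.26] maxstep 0.093 err 0.0
16 rows of [2.1, 1.5, -3.6] [0.14, 0.337, 0.051] j [-0.21  0.26 -0.15 -0.42 -1.14  0.05] maxstep 0.037 err 0.0
14 rows of [0.2, 10.7, -0.0] [-0.0, 0.0, 0.631] j [ 0.11  0.33 -0.09 -0.35 -1.35  0.58] maxstep 0.042 err 0.0
14 rows of [1.2, 10.5, -1.4] [-0.0, 0.0, 0.631] j [ 0.47  0.46  0.01 -0.2  -1.46  1.09] maxstep 0.037 err 0.0
8 rows of [0.0, 0.0, -18.4] [0.0, 0.0, 0.0] j [ 0.47  0.62 -0.12 -0.21 -1.17  1.16] maxstep 0.038 err 0.0
4 rows of [0.0, 0.0, -2.5] [-0.0, 0.0, 0.0] j [ 0.47  0.64 -0.13 -0.21 -1.15  1.16] maxstep 0.005 err 0.0
```

Call:
play_rows(
  series=[
    [-2.2,1,3.4,0,0,0],
    [-2.2,1,3.4,0,0,0],
    [-2.2,1,3.4,0,0,0],
    [-2.2,1,3.4,0,0,0],
    [-2.2,1,3.4,0,0,0],
    [-2.2,1,3.4,0,0,0],
    [-2.9,1.4,15,0,0,0],
    [-2.9,1.4,18,0,0,0],
    [-2.9,1.4,19,0,0,0],
    [-2.9,1.4,19,0,0,0],
    [-2.9,1.4,19,0,0,0],
    [-2.9,1.4,19,0,0,0],
    [-2.9,1.4,19,0,0,0],
    [-2.9,1.4,19,0,0,0],
    [0,0,0,0,0,0],
  ],
)

```text
clock: 10.38
position: [466.3, -176.8, 284.1]
ee_rot: [-0.553, 0.756, -0.154, 0.314]
contact_force: [1.5, -0.3, -3.8]
gripper_width: 36.7
grasp_force: 61.2
```

Run:
```python
from pl import *
print(st['gripper_width'],st['grasp_force'])
path([place([500,-150,200],160),place([500,0,200],213),place([528,145,180],265),place([528,145,33],265),place([528,145,23],265)],[16,14,14,8,4])
```

```text
36.71955998522715 61.162837743759155
16 rows of [2.0, 1.5, -3.8] [0.141, 0.341, 0.051] j [-0.21  0.26 -0.15 -0.42 -1.14  0.05] maxstep 0.037 err 0.0
14 rows of [0.2, 10.7, -0.0] [0.0, -0.0, 0.631] j [ 0.11  0.33 -0.09 -0.35 -1.35  0.58] maxstep 0.042 err 0.0
14 rows of [2.1, 10.5, -1.4] [0.0, -0.0, 0.619] j [ 0.46  0.48  0.04 -0.2  -1.47  1.09] maxstep 0.037 err 0.0
8 rows of [-0.0, 0.0, -18.4] [-0.0, 0.0, 0.0] j [ 0.45  0.64 -0.09 -0.21 -1.18  1.15] maxstep 0.037 err 0.0
4 rows of [-0.0, 0.0, -2.5] [-0.0, 0.0, -0.0] j [ 0.45  0.65 -0.1  -0.21 -1.17  1.15] maxstep 0.005 err 0.0
```

Call:
play_rows(
  series=[
    [2,1.5,-3.8,0.141,0.341,0.051],
    [2,1.5,-3.8,0.141,0.341,0.051],
    [2,1.5,-3.8,0.141,0.341,0.051],
    [2,1.5,-3.8,0.141,0.341,0.051],
    [2,1.5,-3.8,0.141,0.341,0.051],
    [2,1.5,-3.8,0.141,0.341,0.051],
    [2,1.5,-3.8,0.141,0.341,0.051],
    [2,1.5,-3.8,0.141,0.341,0.051],
    [2,1.5,-3.8,0.141,0.341,0.051],
    [2,1.5,-3.8,0.141,0.341,0.051],
    [2,1.5,-3.8,0.141,0.341,0.051],
    [2,1.5,-3.8,0.141,0.341,0.051],
    [2,1.5,-3.8,0.141,0.341,0.051],
    [2,1.5,-3.8,0.141,0.341,0.051],
    [2,1.5,-3.8,0.141,0.341,0.051],
    [2,1.5,-3.8,0.141,0.341,0.051],
  ],
)

```text
clock: 11.72
position: [498.1, -152.7, 217.6]
ee_rot: [-0.564, 0.804, 0.114, 0.154]
contact_force: [-0.4, 0.1, -4.7]
gripper_width: 37.3
grasp_force: 61.0
```

Call:
play_rows(
  series=[
    [0.2,10.7,0,0,0,0.631],
    [0.2,10.7,0,0,0,0.631],
    [0.2,10.7,0,0,0,0.631],
    [0.2,10.7,0,0,0,0.631],
    [0.2,10.7,0,0,0,0.631],
    [0.2,10.7,0,0,0,0.631],
    [0.2,10.7,0,0,0,0.631],
    [0.2,10.7,0,0,0,0.631],
    [0.2,10.7,0,0,0,0.631],
    [0.2,10.7,0,0,0,0.631],
    [0.2,10.7,0,0,0,0.631],
    [0.2,10.7,0,0,0,0.631],
    [0.2,10.7,0,0,0,0.631],
    [0.2,10.7,0,0,0,0.631],
  ],
)

```text
clock: 12.88
position: [501.1, -2.3, 217.8]
ee_rot: [0.864, -0.466, -0.17, -0.089]
contact_force: [-0.7, 0.9, -5.1]
gripper_width: 36.7
grasp_force: 61.0
```

Call:
play_rows(
  series=[
    [2.1,10.5,-1.4,0,0,0.619],
    [2.1,10.5,-1.4,0,0,0.619],
    [2.1,10.5,-1.4,0,0,0.619],
    [2.1,10.5,-1.4,0,0,0.619],
    [2.1,10.5,-1.4,0,0,0.619],
    [2.1,10.5,-1.4,0,0,0.619],
    [2.1,10.5,-1.4,0,0,0.619],
    [2.1,10.5,-1.4,0,0,0.619],
    [2.1,10.5,-1.4,0,0,0.619],
    [2.1,10.5,-1.4,0,0,0.619],
    [2.1,10.5,-1.4,0,0,0.619],
    [2.1,10.5,-1.4,0,0,0.619],
    [2.1,10.5,-1.4,0,0,0.619],
    [2.1,10.5,-1.4,0,0,0.619],
    [0,0,0,0,0,0],
  ],
)

```text
clock: 14.13
position: [530.6, 146.6, 197.1]
ee_rot: [0.981, -0.04, -0.191, -0.006]
contact_force: [0.2, 0.1, -5.3]
gripper_width: 36.9
grasp_force: 61.1
```

Run:
```python
from pl import *
print(st['gripper_width'],st['grasp_force'],st['contact_force'],st['clock'])
path([place([528,145,60],265),place([528,145,23],265)],[6,4])
snap('wrist','w4')
print(proj('w4',[[528,145,23],[527.6,76,42]])*1.5)
```

```text
36.90258461920895 61.07113480567932 [ 0.22822174  0.0632135  -5.32172255] 14.1333
6 rows of [0.1, -0.3, -19.1] [0.008, 0.0, -0.004] j [ 0.46  0.6  -0.07 -0.21 -1.23  1.14] maxstep 0.039 err 0.0
4 rows of [0.0, 0.0, -9.3] [0.0, 0.0, -0.0] j [ 0.45  0.65 -0.1  -0.21 -1.17  1.15] maxstep 0.017 err 0.0
[[392.17781964 179.33256009]
 [509.50992669 184.40227589]]
```

View pics/w4.png

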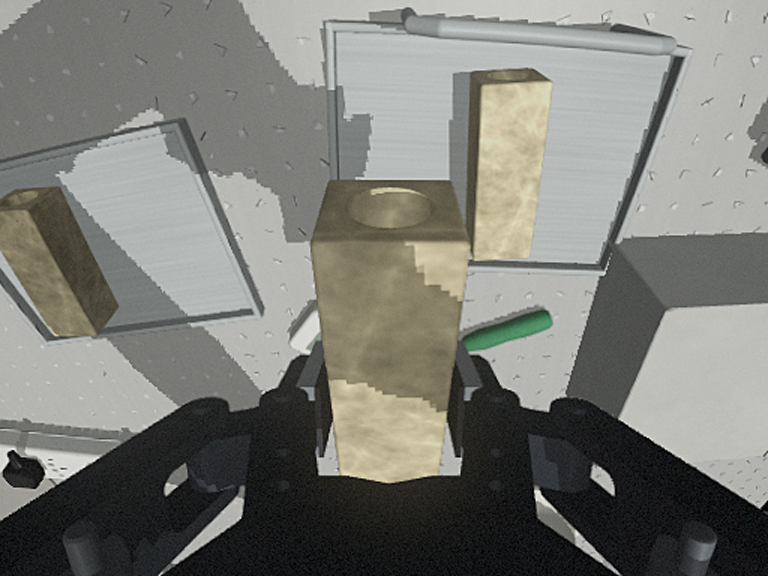

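The hoop tray spans x 325–690 px, with the old block at (510,170). The target projects to (392,179), midway between the left wall and the old block, so it's clear. Lowering.

Call:
play_rows(
  series=[
    [0,0,-19,0,0,0],
    [0,0,-19,0,0,0],
    [0,0,-19,0,0,0],
    [0,0,-19,0,0,0],
    [0,0,-19,0,0,0],
    [0,0,-19,0,0,0],
    [0,0,-10,0,0,0],
    [0,0,-8,0,0,0],
    [0,0,-6,0,0,0],
    [0,0,-4,0,0,0],
    [0,0,-3,0,0,0],
    [0,0,0,0,0,0],
    [0,0,0,0,0,0],
  ],
)

```text
clock: 15.27
position: [530.7, 143.9, 55.2]
ee_rot: [0.981, -0.042, -0.191, -0.005]
contact_force: [0.5, 0.5, -5.1]
gripper_width: 37.1
grasp_force: 61.0
```

Call:
play_rows(
  series=[
    [0,0,-1,0,0,0],
    [0,0,-1,0,0,0],
    [0,0,-1,0,0,0],
    [0,0,-1,0,0,0],
    [0,0,0,0,0,0],
    [0,0,0,0,0,0],
  ],
)

```text
clock: 15.77
position: [530.3, 143.7, 50.6]
ee_rot: [0.981, -0.042, -0.191, -0.005]
contact_force: [-0.0, 0.0, -4.9]
gripper_width: 36.8
grasp_force: 61.0
```

Run:
```python
from pl import *
print(st['contact_force'],st['wrist_torque'],st['grasp_force'])
R=Rot.from_quat(st['ee_rot']).as_matrix(); print('centre',st['position']+R@o,'normal',(R@Bt)[:,2])
```

```text
[-0.02549092  0.03589582 -4.89841029] [-0.04751323 -1.27467734  0.02103502] 61.044026613235474
centre [527.30566487 143.8535888   27.86228904] normal [-7.95017968e-04  7.50543592e-03  9.99971518e-01]
```

Not touching yet, nominally 5 mm to go.

Call:
play_rows(
  series=[
    [0,0,-1,0,0,0],
    [0,0,-1,0,0,0],
    [0,0,-1,0,0,0],
    [0,0,0,0,0,0],
    [0,0,0,0,0,0],
  ],
)

```text
clock: 16.18
position: [530.3, 143.7, 47.5]
ee_rot: [0.981, -0.042, -0.191, -0.005]
contact_force: [0.0, 0.4, -3.8]
gripper_width: 37.2
grasp_force: 61.0
```

Call:
play_rows(
  series=[
    [0,0,-0.7,0,0,0],
    [0,0,-0.7,0,0,0],
    [0,0,0,0,0,0],
    [0,0,0,0,0,0],
  ],
)

```text
clock: 16.52
position: [530.3, 143.8, 46.2]
ee_rot: [0.981, -0.042, -0.191, -0.005]
contact_force: [-0.3, -0.5, -4.6]
gripper_width: 37.0
grasp_force: 61.0
```

Call:
play_rows(
  series=[
    [0,0,-0.5,0,0,0],
    [0,0,0,0,0,0],
    [0,0,0,0,0,0],
  ],
)

```text
clock: 16.77
position: [530.3, 143.7, 45.7]
ee_rot: [0.981, -0.042, -0.191, -0.005]
contact_force: [0.7, 0.6, -5.7]
gripper_width: 36.8
grasp_force: 61.0
```

Call:
play_rows(
  series=[
    [0,0,-0.6,0,0,0],
    [0,0,-0.6,0,0,0],
    [0,0,0,0,0,0],
    [0,0,0,0,0,0],
  ],
)

```text
clock: 17.1
position: [530.3, 143.7, 44.5]
ee_rot: [0.981, -0.042, -0.191, -0.005]
contact_force: [-0.5, 0.1, -5.4]
gripper_width: 36.7
grasp_force: 61.0
```

Call:
play_rows(
  series=[
    [0,0,-0.6,0,0,0],
    [0,0,-0.4,0,0,0],
    [0,0,0,0,0,0],
    [0,0,0,0,0,0],
  ],
)

```text
clock: 17.43
position: [530.4, 143.7, 44.3]
ee_rot: [0.981, -0.042, -0.191, -0.005]
contact_force: [-1.1, -0.2, 2.3]
gripper_width: 36.9
grasp_force: 61.8
```

Contact made. Opening a little and backing off along the tool axis.

Call:
play_rows(
  series=[
    [0,0,0,0,0,0],
    [0,0,0,0,0,0],
    [0,0,0,0,0,0],
    [0,0,0,0,0,0],
    [0,0,0,0,0,0],
    [0,0,0,0,0,0],
  ],
  gripper=0.58,
)

```text
clock: 17.93
position: [530.4, 143.8, 43.5]
ee_rot: [0.981, -0.042, -0.191, -0.005]
contact_force: [-0.8, 0.3, -0.4]
gripper_width: 49.4
grasp_force: 0.0
```

Call:
play_rows(
  series=[
    [1.9,0,4.6,0,0,0],
    [1.9,0,4.6,0,0,0],
    [3.8,0,9.3,0,0,0],
    [3.8,0,9.3,0,0,0],
    [3.8,0,9.3,0,0,0],
    [0,0,20,0,0,0],
    [0,0,30,0,0,0],
    [0,0,30,0,0,0],
    [0,0,30,0,0,0],
    [0,0,0,0,0,0],
  ],
)

```text
clock: 18.77
position: [549.0, 144.2, 198.4]
ee_rot: [0.982, -0.041, -0.184, -0.007]
contact_force: [1.5, 0.2, 0.9]
gripper_width: 49.6
grasp_force: 0.0
```

Run:
```python
from path import *
d=snap('wrist','w5'); snap('top','top2')
# brass tops in the new top view
im=pickle.load(open('pics/top2.pkl','rb'))['image']; o=pickle.load(open('pics/top.pkl','rb'))['image']
for n,i in(('old',o),('new',im)):
    hsv=cv2.cvtColor(i,cv2.COLOR_RGB2HSV); m=cv2.inRange(hsv,(15,70,90),(32,220,255)); k,l,s,c=cv2.connectedComponentsWithStats(m); print(n,[(s[a].tolist(),c[a].round(1).tolist()) for a in range(1,k) if s[a][4]>60])
be=-25; kp=lambda th,h,back=0,be=-25:(C1+P0@[0,0,h]-(6+back)*knobR(th,be,1)[:,2],knobR(th,be,1))
path([([540,100,260],placeR(265)),([540,-60,280],placeR(290)),kp(1.59,33,70),kp(1.59,33,0)],[8,10,20,8])
```

```text
old [([24, 117, 49, 50, 483], [51.1, 143.2]), ([227, 203, 10, 28, 253], [231.8, 216.5]), ([291, 207, 32, 23, 386], [306.4, 218.2]), ([142, 216, 12, 29, 296], [147.5, 230.2]), ([319, 270, 18, 27, 152], [324.9, 281.9])]
new [([24, 116, 49, 50, 484], [51.0, 143.1]), ([227, 203, 10, 28, 257], [231.7, 216.3]), ([209, 207, 10, 24, 199], [213.5, 219.9]), ([142, 222, 8, 23, 109], [145.0, 235.9]), ([319, 270, 18, 27, 144], [325.2, 282.1])]
8 rows of [-0.8, -5.5, 8.4] [-0.035, -0.452, -0.003] j [ 0.48  0.25 -0.17 -0.   -1.14  1.01] maxstep 0.04 err 0.0
10 rows of [-0.0, -16.0, 2.0] [0.0, -0.0, 0.417] j [ 0.19  0.23 -0.16 -0.   -1.19  1.73] maxstep 0.074 err 0.0
20 rows of [1.5, -7.7, -2.2] [0.001, -0.086, -0.383] j [-0.07  0.3  -0.21  0.07 -0.89  1.14] maxstep 0.033 err 0.0
8 rows of [1.4, -0.6, -8.6] [0.0, -0.0, -0.0] j [-0.07  0.38 -0.28  0.08 -0.74  1.14] maxstep 0.019 err 0.0
```

View pics/w5.png

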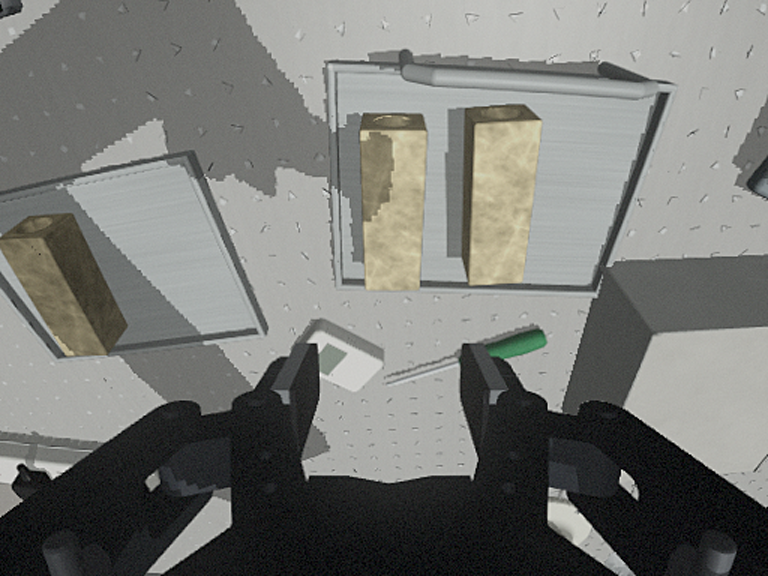

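Call:
play_rows(
  series=[
    [-0.8,-5.5,8.4,-0.035,-0.452,0],
    [-0.8,-5.5,8.4,-0.035,-0.452,0],
    [-0.8,-5.5,8.4,-0.035,-0.452,0],
    [-0.8,-5.5,8.4,-0.035,-0.452,0],
    [-0.8,-5.5,8.4,-0.035,-0.452,0],
    [-0.8,-5.5,8.4,-0.035,-0.452,0],
    [-0.8,-5.5,8.4,-0.035,-0.452,0],
    [-0.8,-5.5,8.4,-0.035,-0.452,0],
    [0,-16,2,0,0,0.417],
    [0,-16,2,0,0,0.417],
    [0,-16,2,0,0,0.417],
    [0,-16,2,0,0,0.417],
    [0,-16,2,0,0,0.417],
    [0,-16,2,0,0,0.417],
    [0,-16,2,0,0,0.417],
    [0,-16,2,0,0,0.417],
    [0,-16,2,0,0,0.417],
    [0,-16,2,0,0,0.417],
  ],
  gripper=0.5,
)

```text
clock: 20.37
position: [538.5, -61.1, 276.8]
ee_rot: [0.984, 0.176, -0.003, 0.002]
contact_force: [0.3, 0.5, 0.6]
gripper_width: 42.9
grasp_force: 0.0
```

```bash
cat >> path.py <<'E'
kp=lambda th,h,back=0,be=-25:(C1+P0@[0,0,h]-(6+back)*knobR(th,be,1)[:,2],knobR(th,be,1))
E
python3 - <<'E'
from path import *
path([kp(1.59,35,70),kp(1.59,35,0)],[20,8])
E
```

```text
20 rows of [1.6, -7.6, -2.0] [0.002, -0.089, -0.385] j [-0.07  0.29 -0.22  0.07 -0.9   1.14] maxstep 0.033 err 0.0
8 rows of [1.4, -0.6, -8.6] [0.0, -0.0, 0.0] j [-0.07  0.38 -0.28  0.08 -0.75  1.13] maxstep 0.019 err 0.0
```

Call:
play_rows(
  series=[
    [1.6,-7.6,-2,0,-0.089,-0.385],
    [1.6,-7.6,-2,0,-0.089,-0.385],
    [1.6,-7.6,-2,0,-0.089,-0.385],
    [1.6,-7.6,-2,0,-0.089,-0.385],
    [1.6,-7.6,-2,0,-0.089,-0.385],
    [1.6,-7.6,-2,0,-0.089,-0.385],
    [1.6,-7.6,-2,0,-0.089,-0.385],
    [1.6,-7.6,-2,0,-0.089,-0.385],
    [1.6,-7.6,-2,0,-0.089,-0.385],
    [1.6,-7.6,-2,0,-0.089,-0.385],
    [1.6,-7.6,-2,0,-0.089,-0.385],
    [1.6,-7.6,-2,0,-0.089,-0.385],
    [1.6,-7.6,-2,0,-0.089,-0.385],
    [1.6,-7.6,-2,0,-0.089,-0.385],
    [1.6,-7.6,-2,0,-0.089,-0.385],
    [1.6,-7.6,-2,0,-0.089,-0.385],
    [1.6,-7.6,-2,0,-0.089,-0.385],
    [1.6,-7.6,-2,0,-0.089,-0.385],
    [1.6,-7.6,-2,0,-0.089,-0.385],
    [1.6,-7.6,-2,0,-0.089,-0.385],
  ],
)

```text
clock: 22.03
position: [570.6, -212.6, 236.5]
ee_rot: [0.97, -0.227, 0.085, 0.017]
contact_force: [0.8, 0.2, -0.1]
gripper_width: 43.1
grasp_force: 0.0
```

Run:
```python
from path import *
path([kp(1.59,35,0)],[8])
d=snap('wrist','w6')
# bezel ring centre by dark-blue ring fit is hard; find white dial face blob
hsv=cv2.cvtColor(d['image'],cv2.COLOR_RGB2HSV)
pr=proj('w6',[C1+P0@[50*np.cos(a),50*np.sin(a),4] for a in np.linspace(0,6.28,24,endpoint=False)]).astype(np.float32)
print('pred ellipse',cv2.fitEllipse(pr))
print('knob top pts',proj('w6',[C1+P0@[a*18,b*6,32.5] for a,b in[(1,1),(1,-1),(-1,-1),(-1,1)]]+[C1+P0@[40,0,7.5]]).round().tolist())
g=cv2.cvtColor(d['image'],cv2.COLOR_RGB2GRAY); x,y=pr.min(0).astype(int)-15; X,Y=pr.max(0).astype(int)+15
x=max(x,0);y=max(y,0)
sub=d['image'][y:Y:5,x:X:4].astype(int); lum=sub.sum(2)//3
print(x,y,X,Y)
for r in lum: print(''.join('#' if v<60 else '+' if v<110 else '.' if v<185 else ' ' for v in r))
```

```text
8 rows of [1.3, -0.6, -8.5] [0.005, -0.003, 0.007] j [-0.07  0.38 -0.28  0.08 -0.75  1.13] maxstep 0.019 err 0.0
pred ellipse ((260.23248291015625, 179.1187286376953), (101.64795684814453, 128.7050323486328), 89.08174896240234)
knob top pts [[251.0, 192.0], [269.0, 192.0], [269.0, 229.0], [253.0, 229.0], [259.0, 144.0]]
181 113 339 244
..................+.....................
...             .+++                    
 ................+++....................
................++++++++................
........... ++++.+++  ..++++............
......... +++   .+...  .   .++..........
.........+.   .    .#.    .   ++........
.......++  ..       #.   .  .  .+.......
......++ .         .#          + +......
......+            .#             +.....
.....+  .          .#           . ......
.......            +#.             +....
.....           +++##+##.          +....
....+ .        #++###+###.         .....
....+         ++#######+##         .....
. ... ..      ##+#########.        +....
...... ..     #+###+.+####.        .....
.....+..      +#####.#####        +.....
......+        +####.##+#        .......
.......+        .+#####.        ........
..........     ...####.        +........
...........     ..####       ...........
..............  ..####    .+ ...........
......+++#......++++#++.......++++......
........##....................##........
...##...##....................##+..##...
..##...###....................###...##..
```

Pointer is still in place and aligned with the prediction (tip 261,143 against 259,144). Descending onto the knob.

Call:
play_rows(
  series=[
    [1.3,-0.6,-8.5,0,0,0],
    [1.3,-0.6,-8.5,0,0,0],
    [1.3,-0.6,-8.5,0,0,0],
    [1.3,-0.6,-8.5,0,0,0],
    [1.3,-0.6,-8.5,0,0,0],
    [1.3,-0.6,-8.5,0,0,0],
    [1.3,-0.6,-8.5,0,0,0],
    [1.3,-0.6,-8.5,0,0,0],
    [0,0,0,0,0,0],
    [0,0,0,0,0,0],
  ],
)

```text
clock: 22.92
position: [581.4, -217.1, 169.1]
ee_rot: [0.97, -0.226, 0.086, 0.017]
contact_force: [0.4, -0.3, -0.1]
gripper_width: 42.8
grasp_force: 0.0
```

Call:
play_rows(
  series=[
    [0,0,0,0,0,0],
    [0,0,0,0,0,0],
    [0,0,0,0,0,0],
    [0,0,0,0,0,0],
    [0,0,0,0,0,0],
    [0,0,0,0,0,0],
    [0,0,0,0,0,0],
    [0,0,0,0,0,0],
  ],
  gripper=0.0,
)

```text
clock: 23.58
position: [581.7, -217.5, 170.8]
ee_rot: [0.97, -0.226, 0.087, 0.017]
contact_force: [-2.8, -3.9, 5.4]
gripper_width: 10.4
grasp_force: 61.7
```

Run:
```python
from path import *
st=read_state(); print(st['contact_force'],st['wrist_torque'],st['gripper_width'],st['grasp_force'])
# rigid rotation about knob axis (z_p, +)
x=st['position']; R=Rot.from_quat(st['ee_rot']); j=None
w=[]; 
for k in range(1,17):
    q=Rot.from_rotvec(P0[:,2]*1.6*k/16); w.append((C1+q.apply(x-C1),(q*R).as_matrix()))
path(w,[1]*16)
```

```text
[-2.76005442 -3.87888685  5.43736829] [-0.77359728  0.87865476 -0.16404196] 10.428140276637485 61.741352677345276
1 rows of [0.2, 0.4, -0.0] [-0.496, 0.232, 0.782] j [-0.05  0.38 -0.3   0.15 -0.74  1.15] maxstep 0.064 err 0.0
1 rows of [0.1, 0.4, -0.0] [-0.496, 0.232, 0.782] j [-0.04  0.38 -0.33  0.22 -0.74  1.17] maxstep 0.066 err 0.0
1 rows of [0.1, 0.4, -0.1] [-0.496, 0.232, 0.782] j [-0.02  0.38 -0.36  0.29 -0.73  1.19] maxstep 0.068 err 0.0
1 rows of [0.1, 0.5, -0.1] [-0.496, 0.232, 0.782] j [-0.01  0.38 -0.39  0.36 -0.72  1.21] maxstep 0.072 err 0.0
1 rows of [0.0, 0.5, -0.1] [-0.496, 0.232, 0.782] j [ 0.01  0.38 -0.42  0.43 -0.71  1.22] maxstep 0.076 err 0.0
1 rows of [-0.0, 0.4, -0.1] [-0.496, 0.232, 0.782] j [ 0.02  0.37 -0.46  0.52 -0.69  1.23] maxstep 0.08 err 0.0
1 rows of [-0.0, 0.4, -0.2] [-0.496, 0.232, 0.782] j [ 0.02  0.37 -0.5   0.6  -0.68  1.23] maxstep 0.086 err 0.0
1 rows of [-0.1, 0.4, -0.2] [-0.496, 0.232, 0.782] j [ 0.03  0.37 -0.54  0.69 -0.66  1.24] maxstep 0.092 err 0.0
1 rows of [-0.1, 0.4, -0.2] [-0.496, 0.232, 0.782] j [ 0.03  0.37 -0.58  0.79 -0.65  1.23] maxstep 0.099 err 0.0
1 rows of [-0.2, 0.4, -0.2] [-0.496, 0.232, 0.782] j [ 0.02  0.36 -0.62  0.9  -0.63  1.23] maxstep 0.106 err 0.0
1 rows of [-0.2, 0.4, -0.2] [-0.496, 0.232, 0.782] j [ 0.01  0.36 -0.66  1.01 -0.62  1.22] maxstep 0.113 err 0.0
1 rows of [-0.2, 0.3, -0.2] [-0.496, 0.232, 0.782] j [-0.01  0.35 -0.7   1.13 -0.61  1.21] maxstep 0.12 err 0.0
1 rows of [-0.3, 0.3, -0.3] [-0.496, 0.232, 0.782] j [-0.03  0.35 -0.74  1.26 -0.6   1.19] maxstep 0.126 err 0.0
1 rows of [-0.3, 0.3, -0.3] [-0.496, 0.232, 0.782] j [-0.05  0.34 -0.77  1.39 -0.6   1.18] maxstep 0.131 err 0.0
1 rows of [-0.3, 0.2, -0.3] [-0.496, 0.232, 0.782] j [-0.09  0.34 -0.8   1.52 -0.6   1.17] maxstep 0.134 err 0.0
1 rows of [-0.3, 0.2, -0.3] [-0.496, 0.232, 0.782] j [-0.12  0.34 -0.83  1.66 -0.6   1.17] maxstep 0.135 err 0.0
```

Call:
play_rows(
  series=[
    [0.1,0.2,0,-0.248,0.116,0.391],
    [0.1,0.2,0,-0.248,0.116,0.391],
    [0.05,0.2,0,-0.248,0.116,0.391],
    [0.05,0.2,0,-0.248,0.116,0.391],
    [0.05,0.2,-0.05,-0.248,0.116,0.391],
    [0.05,0.2,-0.05,-0.248,0.116,0.391],
    [0.05,0.25,-0.05,-0.248,0.116,0.391],
    [0.05,0.25,-0.05,-0.248,0.116,0.391],
    [0,0.25,-0.05,-0.248,0.116,0.391],
    [0,0.25,-0.05,-0.248,0.116,0.391],
    [0,0.2,-0.05,-0.248,0.116,0.391],
    [0,0.2,-0.05,-0.248,0.116,0.391],
    [0,0.2,-0.1,-0.248,0.116,0.391],
    [0,0.2,-0.1,-0.248,0.116,0.391],
    [-0.05,0.2,-0.1,-0.248,0.116,0.391],
    [-0.05,0.2,-0.1,-0.248,0.116,0.391],
    [-0.05,0.2,-0.1,-0.248,0.116,0.391],
    [-0.05,0.2,-0.1,-0.248,0.116,0.391],
    [-0.1,0.2,-0.1,-0.248,0.116,0.391],
    [-0.1,0.2,-0.1,-0.248,0.116,0.391],
  ],
)

```text
clock: 25.25
position: [581.6, -213.3, 169.5]
ee_rot: [0.946, 0.206, 0.026, 0.25]
contact_force: [-0.3, -4.7, 5.2]
gripper_width: 10.4
grasp_force: 61.3
```

Run:
```python
from path import *
st=read_state(); print(st['contact_force'],st['wrist_torque'],st['gripper_width'],st['grasp_force'],st['joints'].round(2))
R=Rot.from_quat(st['ee_rot']).as_matrix(); yv=P0.T@R[:,1]; print('theta of grip',np.arctan2(-yv[1],yv[0])-np.pi/2, yv, 'x',P0.T@(st['position']+6*R[:,2]-C1))
```

```text
[-0.34306103 -4.72468933  5.18161171] [-0.61636869  0.32449606 -0.28771   ] 10.392057362124131 61.30674183368683 [ 0.02  0.36 -0.62  0.9  -0.63  1.22]
theta of grip -0.9820752232040377 [ 0.83163015 -0.55528361  0.00716945] x [ 1.02397608  1.68481891 36.63346908]
```

Reading now 0.59; finish to the stop.

Call:
play_rows(
  series=[
    [-0.1,0.2,-0.1,-0.248,0.116,0.391],
    [-0.1,0.2,-0.1,-0.248,0.116,0.391],
    [-0.1,0.15,-0.1,-0.248,0.116,0.391],
    [-0.1,0.15,-0.1,-0.248,0.116,0.391],
    [-0.15,0.15,-0.15,-0.248,0.116,0.391],
    [-0.15,0.15,-0.15,-0.248,0.116,0.391],
    [-0.15,0.15,-0.15,-0.248,0.116,0.391],
    [-0.15,0.15,-0.15,-0.248,0.116,0.391],
    [-0.15,0.1,-0.15,-0.248,0.116,0.391],
    [-0.15,0.1,-0.15,-0.248,0.116,0.391],
    [-0.15,0.1,-0.15,-0.248,0.116,0.391],
    [0,0,0,0,0,0],
  ],
)

```text
clock: 26.25
position: [580.1, -211.9, 168.1]
ee_rot: [0.831, 0.429, -0.012, 0.355]
contact_force: [-3.4, 1.0, 7.3]
gripper_width: 10.3
grasp_force: 61.9
```

Call:
play_rows(
  series=[
    [0,0,0,-0.13,0.06,0.2],
    [0,0,0,-0.13,0.06,0.2],
    [0,0,0,-0.06,0.03,0.1],
    [0,0,0,0,0,0],
    [0,0,0,0,0,0],
  ],
)

```text
clock: 26.67
position: [579.9, -211.8, 168.0]
ee_rot: [0.815, 0.451, -0.016, 0.364]
contact_force: [-3.8, 0.6, 6.9]
gripper_width: 10.6
grasp_force: 61.9
```

```bash
cat > th.py <<'E'
from path import *
st=read_state(); R=Rot.from_quat(st['ee_rot']).as_matrix(); yv=P0.T@R[:,1]
print(st['contact_force'],'torque about knob axis',P0[:,2]@(st['wrist_torque']+np.cross((st['position']-C1)/1000,st['contact_force'])),P0[:,2]@st['wrist_torque'],st['grasp_force'],'theta',np.arctan2(-yv[1],yv[0]),st['joints'].round(2))
E
python3 th.py
```

```text
[-3.75397436  0.62877502  6.90127571] torque about knob axis -0.8057941527419313 -0.8018227007348792 61.88426971435547 theta -0.01963371839780681 [-0.13  0.34 -0.83  1.67 -0.6   1.16]
```

A torque of 0.8 N m against the motion shows the knob is on its stop. Releasing and withdrawing.

Call:
play_rows(
  series=[
    [0,0,0,0,0,0],
    [0,0,0,0,0,0],
    [0,0,0,0,0,0],
    [0,0,0,0,0,0],
    [0,0,0,0,0,0],
    [0,0,0,0,0,0],
  ],
  gripper=0.5,
)

```text
clock: 27.17
position: [580.2, -211.1, 166.9]
ee_rot: [0.814, 0.453, -0.016, 0.364]
contact_force: [0.5, -0.1, -0.7]
gripper_width: 42.5
grasp_force: 0.0
```

```bash
python3 th.py
python3 - <<'E'
from path import *
st=read_state(); R=Rot.from_quat(st['ee_rot']).as_matrix()
path([(st['position']-R[:,2]*40,R),(st['position']-R[:,2]*50+[0,0,60],R)],[8,6])
E
```

```text
[ 0.54715669 -0.06410534 -0.67231183] torque about knob axis -0.5592259120652466 -0.5588432666036995 0.0 theta -0.023606493637947583 [-0.13  0.34 -0.83  1.68 -0.6   1.16]
8 rows of [-1.5, 3.0, 3.7] [0.0, 0.0, 0.0] j [-0.02  0.28 -0.83  1.5  -0.65  1.26] maxstep 0.022 err 0.0
6 rows of [-0.5, 1.0, 11.2] [0.0, 0.0, 0.0] j [ 0.08  0.19 -0.74  1.22 -0.74  1.51] maxstep 0.052 err 0.0
```

Call:
play_rows(
  series=[
    [-1.5,3,3.7,0,0,0],
    [-1.5,3,3.7,0,0,0],
    [-1.5,3,3.7,0,0,0],
    [-1.5,3,3.7,0,0,0],
    [-1.5,3,3.7,0,0,0],
    [-1.5,3,3.7,0,0,0],
    [-1.5,3,3.7,0,0,0],
    [-1.5,3,3.7,0,0,0],
    [-0.5,1,11,0,0,0],
    [-0.5,1,11,0,0,0],
    [-0.5,1,11,0,0,0],
    [-0.5,1,11,0,0,0],
    [-0.5,1,11,0,0,0],
    [-0.5,1,11,0,0,0],
    [0,0,0,0,0,0],
    [0,0,0,0,0,0],
  ],
)

```text
clock: 28.5
position: [565.3, -180.7, 263.3]
ee_rot: [0.814, 0.453, -0.015, 0.364]
contact_force: [0.3, 1.3, -0.6]
gripper_width: 42.5
grasp_force: 0.0
```

Run:
```python
from path import *
d=snap('wrist','w7'); print(proj('w7',[C1,C1+P0@[0,40,7.5]]).round())
# rectify the panel plane at z=7.5: rows = +x up, cols = -y right ; 2mm cells
xs=np.arange(30,-31,-1.5); ys=np.arange(54,-30,-1)
pt=np.array([C1+P0@[x,y,7.5] for x in xs for y in ys]); uv=proj('w7',pt).astype(np.float32).reshape(len(xs),len(ys),2)
g=cv2.cvtColor(d['image'],cv2.COLOR_RGB2GRAY); r=cv2.remap(g,uv[...,0],uv[...,1],cv2.INTER_LINEAR)
for x,row in zip(xs,r): print('%6.1f '%x+''.join('#' if v<60 else '+' if v<110 else '.' if v<170 else ' ' for v in row))
# analysis of the pointer line between radius 24 and 38
for rad in (24,28,32,36):
    th=np.radians(np.arange(-30,60,.5)); uv=proj('w7',[C1+P0@[rad*np.sin(t),rad*np.cos(t),7.5] for t in th]).astype(np.float32)
    v=cv2.remap(g,uv[:,:1],uv[:,1:],cv2.INTER_LINEAR).ravel(); k=v<70; print(rad,'theta',th[k].mean().round(3) if k.any() else None,k.sum())
```

```text
[[219. 155.]
 [215. 116.]]
  30.0            .++++.     ..                                                           .
  28.5           .+++.                                                                   ..
  27.0          .+++.                                                                      
  25.5         .+++.  ..                                                                   
  24.0        .++++    .+.                                                                 
  22.5       .++++                                                                         
  21.0      .++++.                                                                         
  19.5      ++++.                                                                          
  18.0     .+++.  .                                    ...+++++++...                       
  16.5     ++++.   .+.                             .++##++++++++++++++++.                  
  15.0    .++++                                  .+##+++++++++++++++++++++.                
  13.5   .++++.                                .+##++++++++++
[... 2070 characters left out ...]
++.               ......................................                    
 -22.5     ....+++.            ......................................                      
 -24.0      ....+++.            ....................................                       
 -25.5      .....+++.           ....................................                       
 -27.0      .  ...+++.          ...................................                        
 -28.5         ...++++.          .. .... .... ... .................                        
 -30.0         .. ..+++.             .   .    .        .   .    .                          
24 theta -0.009 13
28 theta -0.009 13
32 theta 0.004 12
36 theta -0.0 9
```

Pointer reads about 0.00 rad, at the zero stop. The arm is clear of everything, so I'm handing in.

```bash
python3 -c "
from bench import job_done; print(job_done())"
```

```text
the job is handed in; nothing more can be done
None
```

The pointer read about 1.59, past the lug at 1.5, so I set the tested block flat in the hoop tray beside the old one and let it go, then turned the reset knob back to its zero stop (about 0.00 rad in the last picture) and handed the job in at about 29 s on the robot's clock; the hand-in gave no verdict.

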